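# Refit the counting disc of a tablet counter

## Robot

A 7-joint arm with a two-finger parallel gripper is mounted at the origin on the work surface. World frame = base frame: x ahead of the robot, y to its left, z up, the work surface at z = 0. Lengths are in m, angles in rad, forces in N, time in s.
With the tool pointing down it reaches from about 0.425 to 0.825 m from the base axis. Payload 3.6 kg.
Tool frame: the origin (TCP) lies where the fingers leave the gripper's body, on its centre line; the fingertips stand 73 mm ahead of it and the grasp point (between the pads) lies 54 mm ahead of it; x points along the fingers, y is the direction in which the jaws open and shut, and the axes are right-handed (so a half turn about x gives the same grasp; the last joint's range is limited). The gripper opens to 85 mm and grips with 20 to 120 N. Pads are 22 mm wide; open, the fingers measure 114 mm over their backs; the gripper's body (76 mm by 85 mm) begins 54 mm behind the grasp point. The pads swing forward as they close: fully open they stand 13 mm farther back than shut.
Start: joints at [-1.315, 0.615, -0.013, 1.423, 0.008, 1.103, -0.04], TCP at [0.181, 0.624, 0.304] pointing down, gripper open.
Joint ranges: [-3.12, 3.12], [-0.3, 2.06], [-1.34, 1.32], [0.26, 2.42], [-1.36, 4.5], [0.01, 1.98], [-2.84, 2.84]. Speed limits (rad/s): [2.79, 2.79, 3.14, 3.14, 3.14, 3.14, 3.14].

## Interface

Orientations are given as a unit quaternion [x, y, z, w].
In Python, from station import arm, snapshot, camera_info, ticket gives the robot as it stands. Calls block until the motion is done:
- arm.movep(position, orientation): joint-space move of the TCP to a pose.
- arm.line_to(position, velocity=0.15, ori=None): straight line of the TCP; ori=None keeps the orientation; velocity is the mean speed in m/s.
- arm.move_j(angles): joint-space move.
- arm.move_gripper(opening, effort=None): opening from 0.0 (shut) to 1.0 (fully open); effort is the grip in N (None keeps the last); returns when the fingers have stopped.
- arm.pause(seconds).
- arm.ik(position, orientation): joint angles nearest the present ones, or None.
- snapshot(name): name is "scene" or "side" or "wrist"; returns the picture (384x512x3 uint8, blue, green, red); there is no depth.
- camera_info(name): a dict with "fx", "fy", "cx", "cy" (pixels), "R" (3x3) and "t" (3): a world point X has camera coordinates R X + t; the wrist camera has in their place "T_tool_cam" (4x4, takes a point from camera to tool coordinates, whose origin is the TCP and whose axes are the tool frame's). Camera axes: x right, y down, z forward; pixel columns grow to the right and rows downward; lengths in m; the calibration is good to about 2 mm. A picture is of the moment at which its call begins: read the wrist's pose just before it. camera_info takes no time and is no camera call.
A pose or a line that the arm cannot do raises arm.MotionError and nothing moves.
- ticket.finish_job(): hands the job in, once; it reports no verdict.
Readings, each from a call of its own:
- arm.read_time(): time.
- arm.read_joint_positions(): joint angles.
- arm.read_dq(): joint speeds.
- arm.read_effort(): joint torques, N m.
- arm.read_tool_pos(): TCP position.
- arm.read_eef_rot(): TCP orientation.
- arm.read_ft_force(): force on the tool from outside, world axes, zero at the start.
- arm.read_wrist_torque(): the same for the moment, N m.
- arm.read_opening(): opening from 0.0 (shut) to 1.0 (fully open).
Only numpy, scipy, OpenCV 4.12 (cv2) and the standard library are available. Lean on these libraries where they do the work, as an engineer would, in place of code of your own. Each camera call takes 0.05 s, during which the arm holds its last target.

## Task

The washed counting disc goes back on the tablet counter. Turn the latch on the sloping deck aside, lift the square dust cover out of its frame and lay it flat, handle up, in the empty steel tray; then take the counting disc from the black mat, set it on the splined drive in the well, turn it until the splines mesh, push it fully home and let go. Drop neither part, and leave the amber bottle and the white jar where they stand.

Things in the scene. Friction and masses are not known exactly. Their poses are not given: they have to be found in the camera images.
- counter: Tablet counter, white machine 200 mm wide, 285 long, fixed. Origin on the bench straight below the drive; x to its rear, z up. Its flat deck slopes 28 degrees: edge 74 mm high at the front (-x), 176 at the rear. In it an eight-sided well, 116 mm across, 36 deep. The deck normal leans 28 degrees from vertical to the front. Only latch and handle stand over 12 mm above the deck.
- latch_pivot (a point): Latch pivot on the deck surface, 80 mm up-slope of the drive axis. z: deck normal; x turns with the latch. Steel tongue along -x, its tip 30 mm from the pivot, 10 wide, 1.5 to 5.5 mm above the deck, over the cover's upper edge. Grip on the pivot: black upright bar 10 mm thick (along y), 30 long (along x), up to 27 mm above the deck.
- latch (a joint): Latch angle about the deck normal, rad: 0 = tongue straight down-slope over the cover; turns either way to stops at 1.65, light friction (0.04 N m), stays where left. Beyond about 1.2 either way the tongue is clear of the cover.
- cover: Dust cover: square aluminium plate 128 x 128 x 6 mm, about 0.28 kg, lying in a recess of the deck (2 mm play, top flush with the deck) over the well. Origin: centre of its underside, z out of the plate to the handle: a black bridge along y, bar 14 mm thick (along x), 74 long, 20 to 34 mm above the underside, feet under its ends at y = +-31 mm.
- drive_seat (a point): Drive seat on its axis, 4 mm above the well floor; z: axis = deck normal; x turns with the drive. Steel hub: pilot 32 mm in diameter to 13 mm above the seat, tapering to 24 at 18 mm. Eight round-nosed splines, 47 mm across, 6.5 wide, 9 high, at 22.5 + k*45 degrees from x. Held by friction (0.6 N m). Disc home: its origin here, its x at k*45 degrees from this x (+-4); unmeshed it stops 9 mm short.
- disc: Counting disc, white plastic, 104 mm in diameter, plate 8 thick, 18 rim notches, about 0.25 kg, knob up on the mat. Origin: centre of its underside, z up. Boss 62 mm in diameter up to 24 mm; knob: bar along x, 44 long, 18 thick (along y), from 24 to 52 mm up. Bore from below 20 mm deep with eight inner teeth, 9 high, at k*45 degrees from x, 34 mm clear between opposite teeth.
- mat: Black rubber mat 150 x 150 x 5 mm on which the disc starts, origin at the centre of its underside, on the left or right of the machine.
- tray: Empty square steel tray 200 x 200 mm outside, fixed, walls 3 mm thick and 18 mm high, inner floor 3 mm above the bench; origin at the centre of its underside, on the other side of the machine.
- amber_bottle: Bystander: amber bottle 60 mm in diameter, 105 mm tall; origin at the centre of its underside.
- jar: Bystander: white jar 68 mm in diameter, 70 mm tall; origin at the centre of its underside.
Mind the look-alikes: they are no part of the job. There is more than one size of the cover; the job needs the largest.

How it is judged:
On the way, in this order (a step that is already met when the one before it is completed fails the run):
1. the latch is turned aside, its tongue clear of the cover ((value of joint latch above 0.95 rad or value of joint latch below -0.95 rad)), for 0.1 s.
2. the cover lies flat in the steel tray, handle up, let go (x of cover in the frame of tray between -0.045 and 0.045 m and y of cover in the frame of tray between -0.045 and 0.045 m and z of cover in the frame of tray between 0 and 0.008 m and angle between cover's own z axis and vertical below 0.09 rad and linear speed of cover below 0.02 m/s and contact force between cover and the fingers below 0.1 N), for 0.2 s.
3. the counting disc is meshed and home on the drive (distance between disc and drive_seat below 0.004 m and angle between the z axis of disc and the z axis of drive_seat, either way round below 0.07 rad and angle between disc's own z axis and vertical below 0.9 rad and linear speed of disc below 0.02 m/s), for 0.2 s.
At the end, for the whole second after the job is handed in: Cover in the steel tray, handle up: centre within 45 mm of the tray's centre along each side, underside within 5 mm of the inner floor, level within 5 degrees. Disc on the drive: underside centre within 4 mm of the seat, axis within 4 degrees of the drive's. Both at rest (all of step 3 and x of cover in the frame of tray between -0.045 and 0.045 m and y of cover in the frame of tray between -0.045 and 0.045 m and z of cover in the frame of tray between 0 and 0.008 m and angle between cover's own z axis and vertical below 0.09 rad and linear speed of cover below 0.02 m/s); the robot touches nothing.
It fails at once if the bottle or the jar is displaced by more than 30 mm (distance of any of amber_bottle, jar from where it was at the start of the episode above 0.03 m).
It fails at once if the cover or the disc is dropped: it falls out of the fingers faster than 0.7 m/s (a fall of some 25 mm) ((linear speed of cover above 0.7 m/s and contact force between cover and the fingers below 0.1 N) or (linear speed of disc above 0.7 m/s and contact force between disc and the fingers below 0.1 N)).
It also fails if it takes over 64 s, if anything falls off the work surface, if the arm or the gripper's body presses on something with over 40 N, if the wrist force passes 120 N, or if a joint passes its speed limit or range.

## Working session

There is one attempt and no reset: what is moved stays moved. The work goes in short steps, each a Python script; the robot and the scene stay as the last script left them, time stands still between calls to the robot, and variables do not carry over. Pictures are saved under pics/ and viewed, and the job is handed in when it is done.

```bash
ls -la; mkdir -p pics
python3 - <<'E'
from station import arm, snapshot, camera_info
import cv2
print(arm.read_time(), arm.read_tool_pos(), arm.read_eef_rot(), arm.read_opening())
for n in ("scene","side","wrist"):
    im=snapshot(n); cv2.imwrite(f"pics/{n}0.png",im); print(n,camera_info(n))
E
```

```text
total 12
drwxr-xr-x  3 agent agent 4096 Dec  7 07:11 .
drwxr-xr-x 23 root  root  4096 Dec  7 07:11 ..
drwxr-xr-x  2 agent agent 4096 Dec  7 07:11 pics
0.0 [0.18058871 0.62379487 0.30272589] [ 0.09836511  0.70021728 -0.1001951   0.69998643] 0.9989198985353112
scene {'fx': 443.67256593847037, 'fy': 443.67256593847037, 'cx': 248.83824681858417, 'cy': 190.34338739682906, 'R': array([[-0.18203916,  0.98324799, -0.00922652],
       [ 0.83691945,  0.15000852, -0.52636801],
       [-0.51616623, -0.10354145, -0.85020679]]), 't': array([ 0.07878689, -0.32573837,  1.57400291])}
side {'fx': 387.50502862812743, 'fy': 387.50502862812743, 'cx': 254.68229774818013, 'cy': 188.99890435735193, 'R': array([[ 0.845427  , -0.53378396,  0.01810758],
       [-0.38760589, -0.63652401, -0.66678247],
       [ 0.36744369,  0.55669729, -0.74503239]]), 't': array([-0.39063283,  0.26661193,  0.80664766])}
wrist {'fx': 332.5886255250673, 'fy': 332.5886255250673, 'cx': 255.27547951273448, 'cy': 194.6345225482297, 'T_tool_cam': array([[ 1.78398263e-03, -3.24396661e-01,  9.45919460e-01,
        -6.90377687e-02],
       [ 9.99998363e-01,  2.92878016e-04, -1.78553369e-03,
        -8.06068956e-06],
       [ 3.02182152e-04,  9.45921096e-01,  3.24396652e-01,
        -8.34021012e-02],
       [ 0.00000000e+00,  0.00000000e+00,  0.00000000e+00,
         1.00000000e+00]])}
```

View pics/scene0.png

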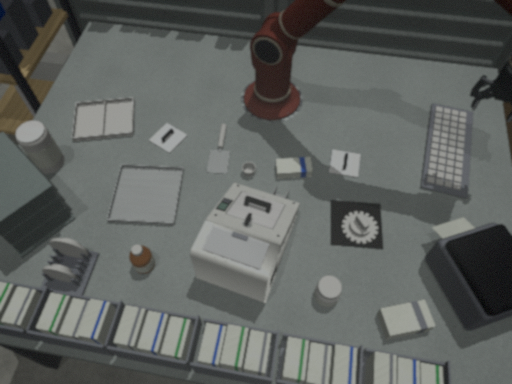

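View pics/side0.png

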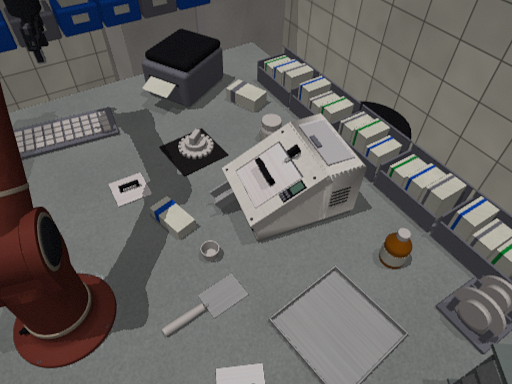

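View pics/wrist0.png

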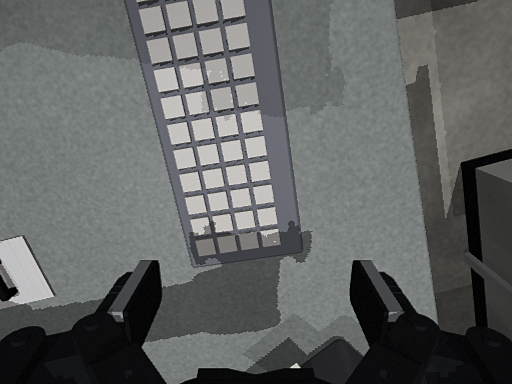

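The scene camera shows the counter at (245,240), with its front facing the robot. The steel tray is at (147,195) and the mat with the disc at (357,224). Small look-alike covers lie at (168,137) and (346,163), and a smaller divided tray at (103,118). Next I'll enlarge the views and get rough positions.

```bash
cat > h.py <<'E'
import numpy as np, cv2
from station import arm, snapshot, camera_info, ticket
from scipy.spatial.transform import Rotation as Ro
from scipy.optimize import least_squares
def ray(name,uv,T=None):
    c=camera_info(name) if isinstance(name,str) else name
    d=np.array([(uv[0]-c['cx'])/c['fx'],(uv[1]-c['cy'])/c['fy'],1.])
    if 'R' in c: R,t=c['R'],c['t']
    else: R,t=T
    return -R.T@t, R.T@d
def onz(name,uv,z=0.,T=None):
    o,d=ray(name,uv,T); return o+d*(z-o[2])/d[2]
def K(c): return np.array([[c['fx'],0,c['cx']],[0,c['fy'],c['cy']],[0,0,1.]])
def proj(c,X,T=None):
    R,t=(c['R'],c['t']) if 'R' in c else T
    Y=np.atleast_2d(X)@R.T+t
    return Y[:,:2]/Y[:,2:]*[c['fx'],c['fy']]+[c['cx'],c['cy']]
def wristT(p,q):
    Twt=np.eye(4);Twt[:3,:3]=Ro.from_quat(q).as_matrix();Twt[:3,3]=p
    M=np.linalg.inv(Twt@camera_info('wrist')['T_tool_cam'])
    return M[:3,:3],M[:3,3]
def wshot(fn):
    p=np.array(arm.read_tool_pos());q=np.array(arm.read_eef_rot())
    im=snapshot('wrist');cv2.imwrite(f'pics/{fn}.png',im)
    np.savez(f'pics/{fn}.npz',p=p,q=q);return im,(p,q)
def wload(fn):
    d=np.load(f'pics/{fn}.npz');return wristT(d['p'],d['q'])
def quat(xd,yd):
    x=np.array(xd,float);x/=np.linalg.norm(x);y=np.array(yd,float);y-=x*(x@y);y/=np.linalg.norm(y)
    return Ro.from_matrix(np.c_[x,y,np.cross(x,y)]).as_quat()
def crop(fn,out,x0,x1,y0,y1,s):
    im=cv2.imread(f'pics/{fn}.png')[y0:y1,x0:x1];cv2.imwrite(f'pics/{out}.png',cv2.resize(im,None,fx=s,fy=s,interpolation=cv2.INTER_CUBIC))
E
python3 - <<'E'
from h import *
for n,l in (('scene',dict(tray=(147,195,.01),mat=(357,224,.005),deck=(250,215,.12),bottle=(141,258,.05),jar=(328,290,.04),jarT=(329,284,.07))),('side',dict(deck=(268,175,.12),disc=(195,150,.01),bottle=(396,250,.05),jar=(272,125,.06)))):
    for k,(u,v,z) in l.items(): print(n,k,onz(n,(u,v),z).round(3))
crop('scene0','sc',180,320,170,310,5); crop('side0','sd',210,370,100,240,5)
E
```

```text
scene tray [ 0.468 -0.31   0.01 ]
scene mat [0.452 0.327 0.005]
scene deck [0.539 0.024 0.12 ]
scene bottle [ 0.685 -0.25   0.05 ]
scene jar [0.68  0.257 0.04 ]
scene jarT [0.675 0.255 0.07 ]
side deck [0.517 0.031 0.12 ]
side disc [0.452 0.313 0.01 ]
side bottle [ 0.674 -0.259  0.05 ]
side jar [0.674 0.242 0.06 ]
```

View pics/sc.png

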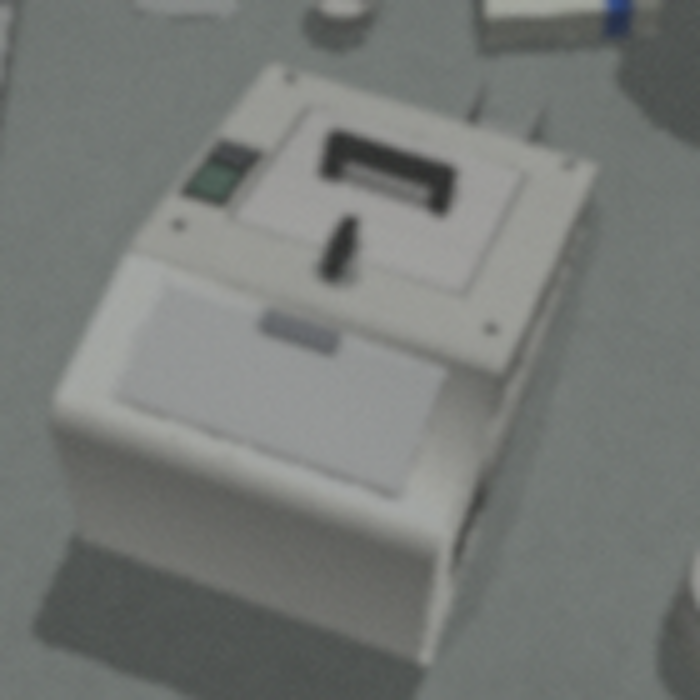

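View pics/sd.png

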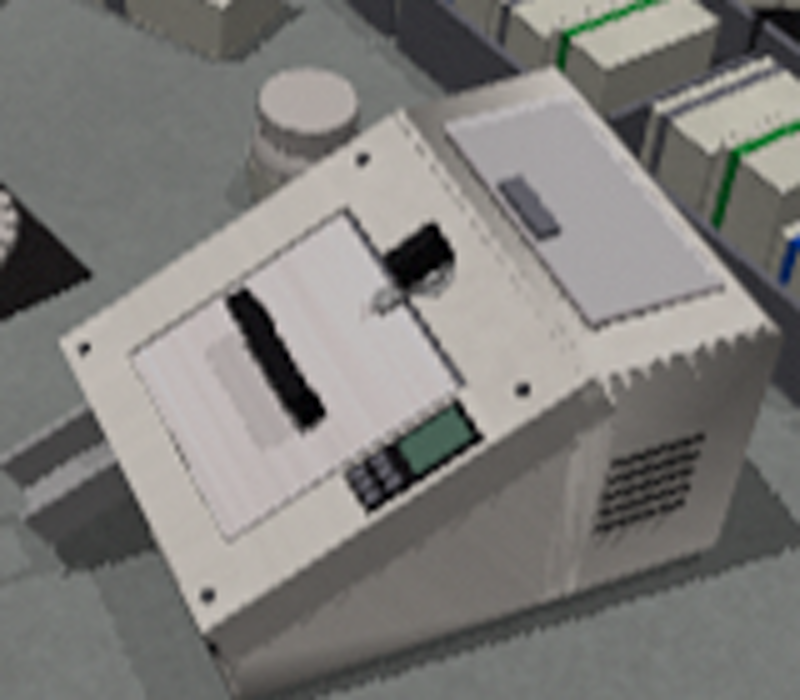

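```bash
cat >> h.py <<'E'
TH=np.radians(28)
def Rdeck(yaw): # columns: up-slope, left(+y), normal
    u=np.array([np.cos(TH),0,np.sin(TH)]);v=np.array([0,1,0.]);n=np.array([-np.sin(TH),0,np.cos(TH)])
    return Ro.from_euler('z',yaw).as_matrix()@np.c_[u,v,n]
E
python3 - <<'E'
from h import *
h=.0645
C=np.array([[h,-h,0],[h,h,0],[-h,-h,0],[-h,h,0]])
sc=np.array([(238,218),(465,293),(305,108),(525,172)])/5+[180,170]
sd=np.array([(462,385),(345,210),(230,540),(132,352)])/5+[210,100]
def f(p,each=False):
    X=C@Rdeck(p[3]).T+p[:3]
    return np.r_[(proj(camera_info('scene'),X)-sc).ravel(),(proj(camera_info('side'),X)-sd).ravel()]
r=least_squares(f,[.52,.03,.12,0]);print(r.x, r.fun.round(1))
for cam,s,sl in(('scene',sc,0),('side',sd,1)):
    r2=least_squares(lambda p:f(p)[8*sl:8*sl+8],r.x);print(cam,r2.x,r2.fun.round(1))
p=r.x;R=Rdeck(p[3]);n=R[:,2]
for off in (.2,.23,.26):
  for sgn in (1,-1):
    q=quat(-n,sgn*R[:,0]); pos=p[:3]+n*off+R@[.02,0,0]
    print(off,sgn,arm.ik(pos,q))
    q=quat(-n,sgn*R[:,1]); print('y',off,sgn,arm.ik(pos,q))
E
```

```text
[ 0.51859804  0.03719806  0.11870298 -0.16621273] [-1.9  0.7 -0.5  0.6  0.5 -0.1 -0.4  0.3 -0.3 -0.5 -0.9 -0.5 -0.5 -0.3
 -0.7  0.4]
scene [ 0.50820254  0.03703477  0.10240339 -0.15522439] [-0.7  0.5  0.2 -0.2  1.  -0.  -0.4 -0.2]
side [ 0.52037642  0.03719581  0.11694741 -0.17679063] [ 0.1 -0.   0.  -0.1 -0.2 -0.2  0.1  0.4]
0.2 1 [-0.92013996  0.24455263  0.81548681  2.27283489 -0.10963149  0.23329673
 -0.22751996]
y 0.2 1 [-0.57157782  0.1949627   0.36880336  2.26544688  0.43741474  0.2627702
  0.78064117]
0.2 -1 [-0.3073011   0.18725008  0.05195624  2.25884963  0.6571242   0.30587678
  2.12517503]
y 0.2 -1 [-1.02643342  0.27988158  0.97047546  2.27461433 -0.38538322  0.24793072
 -1.51485088]
0.23 1 [-1.00178693  0.15741833  0.83883459  2.25646461  0.15956887  0.32334076
 -0.50237333]
y 0.23 1 [-0.67118428  0.12603787  0.44237505  2.24992203  0.4004156   0.35152335
  0.81308873]
0.23 -1 [-0.37142579  0.12032632  0.10129348  2.24287985  0.53211269  0.37957941
  2.24455314]
y 0.23 -1 [-0.69124581  0.12698874  0.46557891  2.25036441  0.38984087  0.34971084
 -2.31726462]
0.26 1 [-1.1183901   0.06740952  0.88354636  2.23498609  0.3334467   0.43368251
 -0.68690938]
y 0.26 1 [-0.77241033  0.05558823  0.50315585  2.22884835  0.41253919  0.45054706
  0.79329986]
0.26 -1 [-0.45206989  0.05557308  0.16067903  2.22186393  0.46285512  0.46359142
  2.30749564]
y 0.26 -1 [-0.69943715  0.05494149  0.42468694  2.22733993  0.42478512  0.45357741
 -2.36228831]
```

Run:
```python
from h import *
p=np.array([ 0.5195,0.0372,0.118,-0.172]);R=Rdeck(p[3]);n=R[:,2]
arm.movep(list(p[:3]+n*.23+R@[.025,0,0]),list(quat(-n,R[:,1])))
print(arm.read_time(),arm.read_tool_pos(),arm.read_joint_positions())
im,_=wshot('w1')
cv2.imwrite('pics/w1b.png',cv2.resize(im,None,fx=1.5,fy=1.5,interpolation=cv2.INTER_CUBIC))
```

```text
2.4417 [0.43529709 0.05290266 0.3329017 ] [-0.66199978  0.13330785  0.43621816  2.23479777  0.38794839  0.35841437
  0.82375698]
```

View pics/w1b.png

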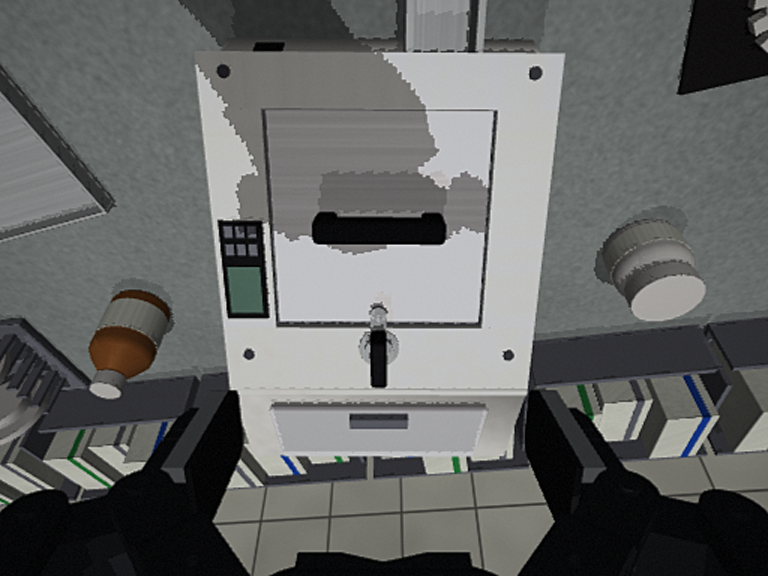

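Run:
```python
from h import *
crop('w1','w1c',165,345,60,270,2.85*1.0)
im=cv2.imread('pics/w1.png')
a=[(165,205,60,100),(305,345,60,100),(165,205,195,235),(305,345,195,235)]
t=[cv2.resize(im[c:d,x:y],None,fx=7,fy=7,interpolation=cv2.INTER_NEAREST) for x,y,c,d in a]
cv2.imwrite('pics/w1cr.png',np.vstack([np.hstack(t[:2]),np.hstack(t[2:])]))
cv2.imwrite('pics/w1l.png',cv2.resize(im[195:265,215:290],None,fx=8,fy=8,interpolation=cv2.INTER_NEAREST))
```

```text
(no output)
```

View pics/w1cr.png

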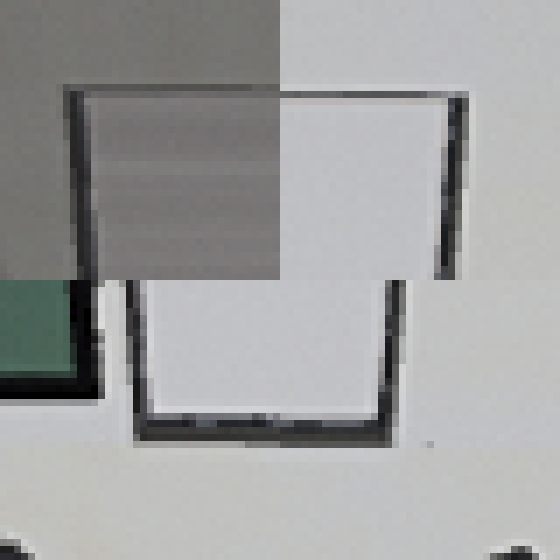

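View pics/w1l.png

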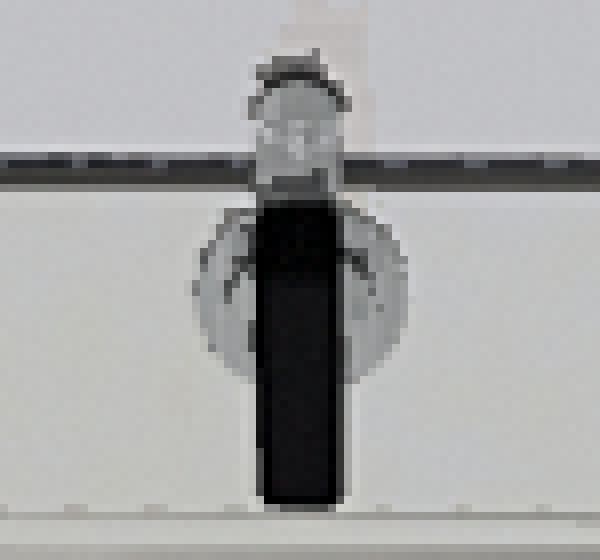

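Run:
```python
from h import *
T=wload('w1');c=camera_info('wrist')
S=np.array([[-1,-1],[-1,1],[1,1],[1,-1]])
out=np.array([(174.6,72.8),(331.6,73.3),(321.2,217.8),(184,217.8)])
C=lambda h:np.c_[S*h,np.zeros(4)]
def f(p):
    X=C(p[4])@Rdeck(p[3]).T+p[:3]; return (proj(c,X,T)-out).ravel()
r=least_squares(f,[.52,.037,.118,-.17,.066]);print(r.x,r.fun.round(2))
for h in(.065,.066):
    r2=least_squares(lambda p:f(np.r_[p,h]),[.52,.037,.118,-.17]);p=r2.x;print(h,p,r2.fun.round(2))
    R=Rdeck(p[3])
    def ondeck(uv,hh=0):
        o,d=ray(c,uv,T);n=R[:,2];s=((p[:3]-o)@n+hh)/(d@n);return R.T@(o+s*d-p[:3])
    print('piv',ondeck((252.75,231)),'tip',ondeck((252.5,204),.0055),'bar back',ondeck((252.5,257.5),.027), 'handle', ondeck((378.5/1.5,228/1.5),.028))
    for nm,uv in dict(s1=(223,71),s2=(535.5,73),s3=(508,355),s4=(249,354),f1=(196,52),f2=(564,54)).items(): print(nm,ondeck(np.array(uv)/1.5))
    print('front edge z',(p[:3]+R@ondeck(np.array((380,53))/1.5))[2])
```

```text
[ 0.33957436  0.0692038   0.34310158 -0.17397176  0.00322787] [-0.2  -0.23 -0.04 -0.06 -0.33  0.42  0.61 -0.08]
0.065 [ 0.51679765  0.03625494  0.12368777 -0.17397176] [-0.2  -0.23 -0.04 -0.06 -0.33  0.42  0.61 -0.08]
piv [7.86555123e-02 1.01334854e-05 5.70055594e-17] tip [ 0.04870874 -0.00022746  0.0055    ] bar back [ 9.22725023e-02 -4.36425998e-06  2.70000000e-02] handle [-0.00450677 -0.00025542  0.028     ]
s1 [-8.40730327e-02 -8.43590430e-02 -1.07209498e-17]
s2 [-8.37575684e-02  8.41233574e-02 -7.83999714e-18]
s3 [ 8.43850732e-02  8.36452364e-02 -2.13930009e-18]
s4 [ 8.43295658e-02 -8.43521119e-02 -2.14435485e-17]
f1 [-9.33090213e-02 -9.78132383e-02 -4.17856810e-17]
f2 [-9.31273318e-02  9.83645364e-02 -4.95608452e-17]
front edge z 0.07992446203626419
0.066 [ 0.51966663  0.03572155  0.12013578 -0.17397176] [-0.2  -0.23 -0.04 -0.06 -0.33  0.42  0.61 -0.08]
piv [7.98655971e-02 1.02893755e-05 8.37868662e-18] tip [ 0.04948984 -0.00023158  0.0055    ] bar back [ 9.39285171e-02 -7.35591986e-06  2.70000000e-02] handle [-0.00448736 -0.00026281  0.028     ]
s1 [-8.53664640e-02 -8.56568744e-02 -1.44035234e-17]
s2 [-8.50461463e-02  8.54175629e-02 -1.17491726e-17]
s3 [8.56833051e-02 8.49320862e-02 1.41179412e-17]
s4 [ 8.56269438e-02 -8.56498367e-02  4.58759996e-17]
f1 [-9.47445447e-02 -9.93180574e-02 -1.38093745e-17]
f2 [-9.45600600e-02  9.98778370e-02 -1.44378815e-17]
front edge z 0.07569919332333079
```

```bash
cat >> h.py <<'E'
P=np.array([.5203,.0356,.1193]);YAW=-.174;RD=Rdeck(YAW);N=RD[:,2]
def dk(u,v,h): return list(P+RD@np.array([u,v,h]))
E
python3 - <<'E'
from h import *
q=list(quat(-N,RD[:,1]))
arm.movep(dk(.08,0,.13),q)
arm.move_gripper(.5,30)
j=np.array(arm.read_joint_positions());a=np.array(arm.read_tool_pos());Ra=Ro.from_quat(arm.read_eef_rot())
j2=j.copy();j2[6]-=.15;arm.move_j(list(j2));b=np.array(arm.read_tool_pos());Rb=Ro.from_quat(arm.read_eef_rot())
print(a,b-a,(Ra.inv()*Rb).as_rotvec(),j, arm.read_time())
arm.move_j(list(j))
arm.line_to(dk(.08,0,.082),.08)
print(arm.read_time(),arm.read_ft_force(),arm.read_tool_pos()-np.array(dk(.08,0,.082)))
im,_=wshot('w2');cv2.imwrite('pics/s2.png',snapshot('side'))
E
```

```text
[0.52961485 0.0342078  0.27209935] [-3.55862010e-05  3.92011423e-05  1.14347587e-04] [ 1.46712818e-01 -1.61331647e-04  1.37270639e-04] [-0.43066099  0.37509343  0.34243558  2.12149906  0.11039737  0.19772328
  1.15424404] 3.7833
4.8083 [ 0.36276157 -0.43930515  0.04470485] [ 2.51639818e-05 -1.11829815e-04 -5.03078942e-05]
```

View pics/w2.png

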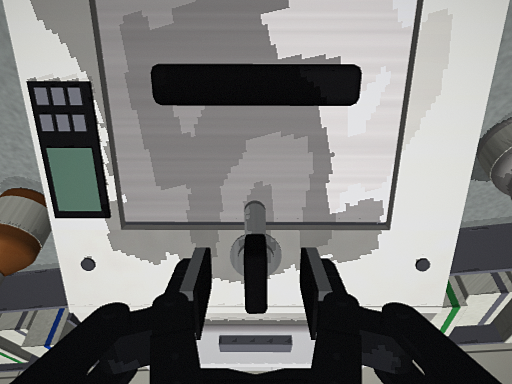

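View pics/s2.png

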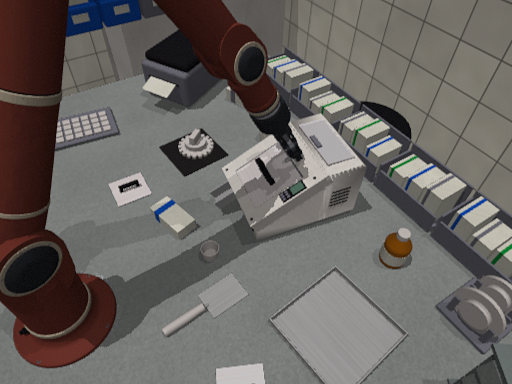

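The latch bar sits at (256,272), centred between the pads. I'll grip it and turn it.

Run:
```python
from h import *
arm.move_gripper(0,30);print(arm.read_opening(),arm.read_ft_force(),arm.read_time())
j=np.array(arm.read_joint_positions());j[6]-=1.4
arm.move_j(list(j));print(arm.read_ft_force(),arm.read_wrist_torque(),arm.read_time())
arm.move_gripper(.35)
arm.line_to(dk(.08,0,.14),.12)
print(arm.read_time(),arm.read_joint_positions())
wshot('w3')
```

```text
0.11089197781899456 [-2.60885838  0.49931707  4.70823236] 5.3
[-3.03183276 -0.8098532   2.40106469] [-0.1398304   0.63460428 -0.13270288] 6.5667
7.5333 [-0.4456544   0.35557646  0.35433486  2.12206174  0.1122176   0.21681777
 -0.24723103]
```

View pics/w3.png

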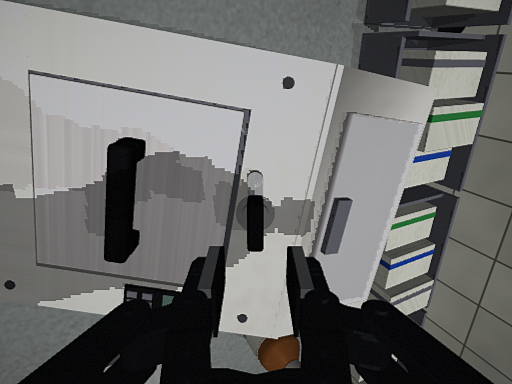

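Latch turned about 1.4 rad: the tongue at (256,180) now lies parallel to and clear of the cover edge at x≈245. Next I'll measure the tray from its rim corners.

Run:
```python
from h import *
im=cv2.imread('pics/scene0.png')[155:235,95:200];cv2.imwrite('pics/tr.png',cv2.resize(im,None,fx=7,fy=7,interpolation=cv2.INTER_CUBIC))
im=cv2.imread('pics/s2.png')[255:384,255:420];cv2.imwrite('pics/tr2.png',cv2.resize(im,None,fx=4.5,fy=4.5,interpolation=cv2.INTER_CUBIC))
```

```text
(no output)
```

View pics/tr.png

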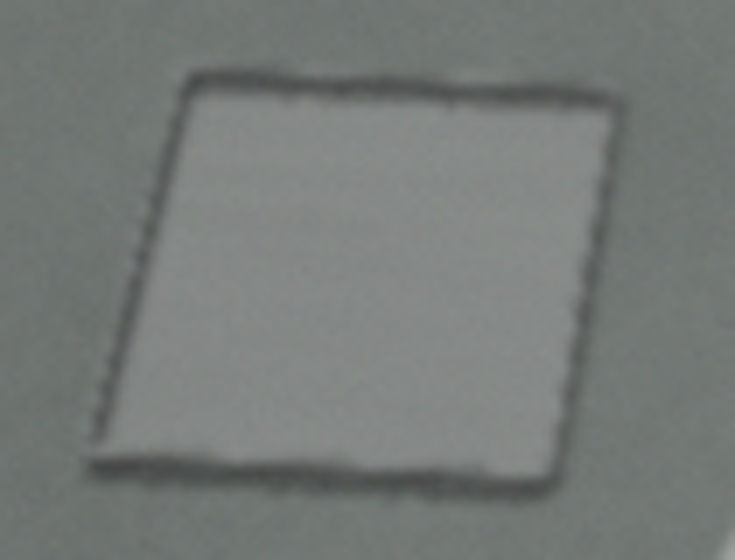

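View pics/tr2.png

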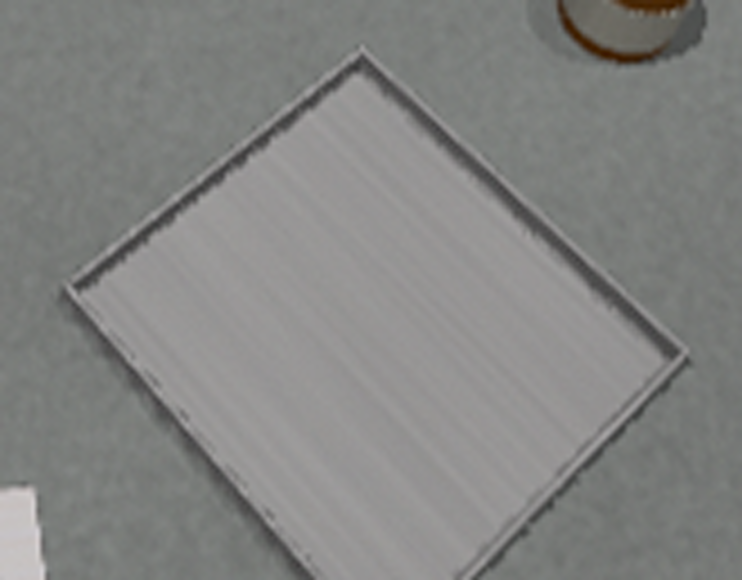

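Run:
```python
from h import *
sd=np.array([(362,48),(688,352),(68,290)])/4.5+[255,255]
A,B,C=[onz('side',u,.018) for u in sd]
print(A,B,C,'ctr',(B+C)/2,'len',np.linalg.norm(A-B),np.linalg.norm(A-C),'dir AB',(B-A)/np.linalg.norm(B-A),'AC',(C-A)/np.linalg.norm(C-A))
sc=np.array([(188,72),(624,98),(562,490),(90,466)])/7+[95,155]
Q=np.array([onz('scene',u,.012) for u in sc]);print(Q,Q.mean(0))
d=(B-A)
t=(B+C)/2
for a in np.arange(4):
    pass
fx=(A-C);fx/=np.linalg.norm(fx)
yaw=np.arctan2(fx[1],fx[0]);print('yaw',yaw)
for a in range(4):
  for z in(.25,.1):
    th=yaw+a*np.pi/2;print(a,z,arm.ik([t[0],t[1],z],list(quat([0,0,-1],[np.cos(th),np.sin(th),0]))))
print('grasp',arm.ik(dk(-.002,0,.078),list(quat(-N,RD[:,0]))))
```

```text
[ 0.54780818 -0.20690695  0.018     ] [ 0.57126754 -0.40318207  0.018     ] [ 0.35168572 -0.23331413  0.018     ] ctr [ 0.46147663 -0.3182481   0.018     ] len 0.1976721102082785 0.19789229395097457 dir AB [ 0.11867815 -0.99293278  0.        ] AC [-0.9910566  -0.13344216  0.        ]
[[ 0.3769602  -0.42148443  0.012     ]
 [ 0.35593568 -0.22219913  0.012     ]
 [ 0.5531927  -0.19655145  0.012     ]
 [ 0.57751311 -0.39536791  0.012     ]] [ 0.46590042 -0.30890073  0.012     ]
yaw 0.13384140033444294
0 0.25 [ 0.67590885  0.54013483 -0.17054063  1.75288324  0.11558924  0.858311
  0.58735769]
0 0.1 [ 0.66069953  0.75746393 -0.15133087  1.86868276  0.20618434  0.53047591
  0.50569833]
1 0.25 [ 1.06316033  0.65800911 -0.81632399  1.74067914  0.56109069  0.99251391
  1.73724206]
1 0.1 [ 1.02921782  0.88901374 -0.77670676  1.85680464  0.88171435  0.78260723
  1.4686528 ]
2 0.25 [-0.03077571  0.7511613   1.04527901  1.77476138 -0.74015055  1.06634618
 -1.72272507]
2 0.1 [ 0.18104783  0.84935579  0.63520571  1.88417708 -0.78938358  0.67841122
 -1.70823268]
3 0.25 [ 0.26951867  0.57114509  0.46292387  1.7660832  -0.3187964   0.87921833
 -0.56244542]
3 0.1 [ 0.38100729  0.77343273  0.29281234  1.87784397 -0.39779128  0.54747857
 -0.49901816]
grasp [ 0.51446578  0.75142323 -1.14865752  2.29916647  1.68778937  0.90426698
 -1.98718771]
```

Run:
```python
from h import *
for s in(1,-1):
  for tilt in (0,.1,.2):   # lean tool toward vertical by tilt, about v
    for h in (.16,.13,.11,.09,.078):
      ax=Ro.from_rotvec(RD[:,1]*tilt).apply(-N); 
      # pivot about grasp point
      g=np.array(dk(-.002,0,h-.054)); 
      r=arm.ik(list(g-ax*.054),list(quat(ax,s*RD[:,0])))
      print(s,tilt,h,ax.round(2),None if r is None else np.round(r,2))
```

```text
1 0 0.16 [ 0.46 -0.08 -0.88] [-0.69  0.31  0.56  2.33  0.09  0.08 -0.46]
1 0 0.13 [ 0.46 -0.08 -0.88] [-0.24  0.35 -0.01  2.33  1.52  0.2  -1.89]
1 0 0.11 [ 0.46 -0.08 -0.88] [ 0.53  0.65 -1.15  2.31  1.6   0.83 -1.94]
1 0 0.09 [ 0.46 -0.08 -0.88] [ 0.52  0.71 -1.15  2.3   1.66  0.88 -1.97]
1 0 0.078 [ 0.46 -0.08 -0.88] [ 0.51  0.75 -1.15  2.3   1.69  0.9  -1.99]
1 0.1 0.16 [ 0.37 -0.07 -0.93] [-0.56  0.3   0.42  2.26  0.04  0.24 -0.39]
1 0.1 0.13 [ 0.37 -0.07 -0.93] [-0.48  0.37  0.36  2.26  0.02  0.16 -0.37]
1 0.1 0.11 [ 0.37 -0.07 -0.93] [-0.44  0.42  0.32  2.26  0.01  0.12 -0.36]
1 0.1 0.09 [ 0.37 -0.07 -0.93] [-0.41  0.46  0.29  2.26  0.01  0.07 -0.35]
1 0.1 0.078 [ 0.37 -0.07 -0.93] [-0.39  0.49  0.28  2.25  0.    0.05 -0.35]
1 0.2 0.16 [ 0.28 -0.05 -0.96] [-0.45  0.31  0.32  2.18 -0.01  0.39 -0.33]
1 0.2 0.13 [ 0.28 -0.05 -0.96] [-0.4   0.38  0.27  2.19 -0.02  0.32 -0.31]
1 0.2 0.11 [ 0.28 -0.05 -0.96] [-0.36  0.42  0.25  2.18 -0.03  0.28 -0.3 ]
1 0.2 0.09 [ 0.28 -0.05 -0.96] [-0.34  0.46  0.22  2.18 -0.04  0.24 -0.29]
1 0.2 0.078 [ 0.28 -0.05 -0.96] [-0.32  0.49  0.21  2.18 -
[... 450 characters left out ...]
1  0.48  1.76]
-1 0.1 0.13 [ 0.37 -0.07 -0.93] [ 0.25  0.41 -0.62  2.24  1.15  0.45  1.63]
-1 0.1 0.11 [ 0.37 -0.07 -0.93] [ 0.2   0.45 -0.55  2.24  1.24  0.42  1.56]
-1 0.1 0.09 [ 0.37 -0.07 -0.93] [ 0.13  0.48 -0.46  2.24  1.33  0.37  1.48]
-1 0.1 0.078 [ 0.37 -0.07 -0.93] [ 0.09  0.5  -0.39  2.24  1.39  0.34  1.43]
-1 0.2 0.16 [ 0.28 -0.05 -0.96] [ 0.52  0.46 -1.01  2.16  0.94  0.68  1.85]
-1 0.2 0.13 [ 0.28 -0.05 -0.96] [ 0.49  0.53 -0.97  2.16  1.05  0.68  1.75]
-1 0.2 0.11 [ 0.28 -0.05 -0.96] [ 0.46  0.57 -0.94  2.16  1.12  0.66  1.7 ]
-1 0.2 0.09 [ 0.28 -0.05 -0.96] [ 0.43  0.6  -0.9   2.16  1.18  0.65  1.65]
-1 0.2 0.078 [ 0.28 -0.05 -0.96] [ 0.42  0.62 -0.87  2.15  1.21  0.64  1.63]
```

I'm above the cover with the wrist near its limit (q6). To choose a good elbow posture, I'll identify the kinematics from free `ik` queries.

```bash
cat > kin.py <<'E'
import numpy as np
from scipy.spatial.transform import Rotation as Ro
from scipy.optimize import least_squares
# modified DH: alpha,a,d,offset x7 ; base xyz yaw... ; tool xyz+rotvec
def mdh(al,a,th,d):
    ca,sa,ct,st=np.cos(al),np.sin(al),np.cos(th),np.sin(th)
    return np.array([[ct,-st,0,a],[st*ca,ct*ca,-sa,-d*sa],[st*sa,ct*sa,ca,d*ca],[0,0,0,1]])
def T6(v):
    T=np.eye(4);T[:3,:3]=Ro.from_rotvec(v[3:]).as_matrix();T[:3,3]=v[:3];return T
def fk(p,q,full=False):
    T=T6(p[:6]);L=[T]
    for i in range(7):
        al,a,d,o=p[6+4*i:10+4*i];T=T@mdh(al,a,q[i]+o,d);L.append(T)
    T=T@T6(p[34:40]);L.append(T)
    return L if full else T
h=np.pi/2
p0=np.r_[0,0,0,0,0,2.63,
 0,0,.267,0, -h,0,0,0, h,0,.293,0, h,.0525,0,0, h,.0775,.3425,0, h,0,0,0, -h,.076,.097,0, 0,0,.1, 0,-h,0]
E
python3 - <<'E'
from kin import *; from h import arm
rng=np.random.default_rng(0);D=[]
while len(D)<110:
    r=rng.uniform(.45,.75);a=rng.uniform(-1,1.3)
    pos=[r*np.cos(a),r*np.sin(a),rng.uniform(.1,.4)]
    th=rng.uniform(-3,3);R=Ro.from_rotvec(rng.normal(size=3)*.25)
    x=R.apply([0,0,-1]);y=R.apply([np.cos(th),np.sin(th),0])
    R=np.c_[x,y,np.cross(x,y)]
    q=arm.ik(pos,list(Ro.from_matrix(R).as_quat()))
    if q is not None: D.append((np.array(q),np.array(pos),R))
D.append((np.array(arm.read_joint_positions()),np.array(arm.read_tool_pos()),Ro.from_quat(arm.read_eef_rot()).as_matrix()))
best=None
def res(p,D):
    o=[]
    for q,x,R in D:
        T=fk(p,q);o+=[T[:3,3]-x,.3*(T[:3,:3]-R).ravel()]
    return np.concatenate(o)
# first: base yaw & tool only
def sub(v):
    p=p0.copy();p[:6]=v[:6];p[34:]=v[6:];return p
for by in (2.63,0,-2,1):
  for tr in ([0,-h,0],[0,h,0],list(Ro.from_matrix([[0,0,1],[0,1,0],[-1,0,0]]).as_rotvec()),list(Ro.from_matrix([[0,1,0],[0,0,1],[1,0,0]]).as_rotvec()),list(Ro.from_matrix([[0,-1,0],[0,0,-1],[1,0,0]]).as_rotvec())):
    r=least_squares(lambda v:res(sub(v),D[::4]),np.r_[0,0,0,0,0,by,0,0,.1,tr],max_nfev=60)
    if best is None or r.cost<best.cost:best=r
print('cost',best.cost,best.x.round(3))
r=least_squares(lambda p:res(p,D[:80]),sub(best.x),max_nfev=100)
e=res(r.x,D[80:]).reshape(-1,12);print('final',r.cost,'max pos err',np.abs(e[:,:3]).max(),np.abs(e[:,3:]).max()/.3)
print(r.x[6:34].reshape(7,4).round(4),r.x[:6].round(4),r.x[34:].round(4));np.save('kin.npy',r.x)
E
```

```text
cost 2.3723023278157536 [ 0.143  0.009  0.772  2.986  0.153 -0.34  -0.072 -0.007 -0.188  1.324
  1.298 -1.386]
final 3.1886117593267743e-18 max pos err 1.1836709390422584e-10 8.228881187566373e-10
[[-1.7996e+00 -2.9180e-01  4.4300e-01 -2.7769e+00]
 [-1.5708e+00  0.0000e+00 -1.2200e-02 -0.0000e+00]
 [ 1.5708e+00  0.0000e+00 -5.5020e-01  3.1416e+00]
 [ 1.5708e+00  0.0000e+00 -9.3000e-03 -0.0000e+00]
 [-1.5708e+00  0.0000e+00 -3.7220e-01 -0.0000e+00]
 [ 1.5708e+00  0.0000e+00 -4.0000e-04  0.0000e+00]
 [-1.5708e+00  0.0000e+00 -9.6000e-02 -2.4050e+00]] [ 0.2726  0.1041  0.6986  4.6978  0.8661 -1.091 ] [ 0.     -0.     -0.1373  1.7278  0.7655 -1.7278]
```

```bash
cat >> kin.py <<'E'
LO=np.array([-3.12,-.3,-1.34,.26,-1.36,.01,-2.84]);HI=np.array([3.12,2.06,1.32,2.42,4.5,1.98,2.84])
try: PK=np.load('kin.npy')
except Exception: PK=None
def FK(q): 
    T=fk(PK,q);return T
def err(q,x,R):
    T=FK(q);return np.r_[T[:3,3]-x,.3*Ro.from_matrix(T[:3,:3].T@R).as_rotvec()]
def IK(x,R,seed,wpost=1e-3,m=.06,qref=None):
    qref=seed if qref is None else qref
    lo,hi=LO+m,HI-m; s=np.clip(seed,lo+1e-3,hi-1e-3)
    r=least_squares(lambda q:np.r_[err(q,x,R)*100,wpost*(q-qref)],s,bounds=(lo,hi),max_nfev=60)
    r=least_squares(lambda q:np.r_[err(q,x,R)*100,1e-6*(q-r.x)],r.x,bounds=(lo,hi),max_nfev=60)
    ok=np.abs(err(r.x,x,R)).max()<2e-5
    return r.x if ok else None
def margin(q): return np.min(np.r_[q-LO,HI-q][[1,2,3,4,5,6,8,9,10,11,12,13]])
def RM(xd,yd):
    x=np.array(xd,float);x/=np.linalg.norm(x);y=np.array(yd,float);y-=x*(x@y);y/=np.linalg.norm(y)
    return np.c_[x,y,np.cross(x,y)]
E
cat > ex.py <<'E'
from kin import *; from h import *
rng=np.random.default_rng(1)
def sweep(x,R,n=12):
    S=[]
    for _ in range(n):
        q=IK(x,R,rng.uniform(LO+.1,HI-.1),wpost=1e-2)
        if q is not None:S.append((margin(q),q))
    S.sort(key=lambda t:-t[0]);return S[:2]
for k in range(-4,4):
    a=k*np.pi/4; y=np.cos(a)*RD[:,0]+np.sin(a)*RD[:,1]
    for nm,h in(('h76',.077),('seat',.06),('up',.16)):
        for m,q in sweep(np.array(dk(-.002 if nm=='h76' else 0,0,h)),RM(-N,y))[:1]: print(k*45,nm,round(m,2),q.round(2))
E
python3 ex.py
```

```text
-180 h76 0.12 [ 0.38  0.63 -0.89  2.3   1.72  0.69  1.1 ]
-180 seat 0.13 [ 0.45  0.74 -1.02  2.29  1.74  0.82  1.11]
-180 up 0.12 [ 0.39  0.38 -0.86  2.3   1.36  0.54  1.39]
-135 h76 0.11 [ 0.13  0.52 -0.49  2.31  1.81  0.44  1.77]
-135 seat 0.13 [ 0.31  0.63 -0.76  2.29  1.79  0.63  1.83]
-135 up 0.12 [ 0.58  0.5  -1.18  2.3   1.41  0.75  2.13]
-90 h76 0.1 [-0.1   0.49 -0.17  2.32  1.97  0.29  2.39]
-90 seat 0.13 [ 0.23  0.59 -0.63  2.29  1.83  0.54  2.57]
-90 up 0.09 [-0.58  0.3   0.41  2.33  0.63  0.11 -2.57]
-45 h76 0.1 [-0.36  0.49  0.2   2.32  2.55  0.14  2.58]
-45 seat 0.11 [-0.34  0.53  0.19  2.31  2.65  0.17  2.48]
-45 up 0.12 [ 0.49  0.43 -1.01  2.3   1.39  0.63 -2.56]
0 h76 0.12 [ 0.45  0.68 -1.    2.3   1.71  0.78 -2.02]
0 seat 0.13 [ 0.53  0.83 -1.19  2.29  1.72  0.98 -1.99]
0 up 0.11 [ 0.05  0.3  -0.4   2.31  1.27  0.35 -1.65]
45 h76 0.11 [ 0.07  0.51 -0.4   2.31  1.84  0.4  -1.41]
45 seat 0.13 [ 0.39  0.68 -0.91  2.29  1.76  0.73 -1.27]
45 up 0.12 [ 0.57  0.49 -1.16  2.3   1.41  0.73 -1.01]
90 h76 0.12 [ 0.46  0.7  -1.04  2.3   1.7   0.81 -0.44]
90 seat 0.13 [ 0.48  0.76 -1.07  2.29  1.74  0.87 -0.44]
90 up 0.12 [ 0.58  0.5  -1.18  2.3   1.41  0.75 -0.23]
135 h76 0.12 [ 0.45  0.68 -1.01  2.3   1.7   0.79  0.34]
135 seat 0.13 [ 0.44  0.73 -1.    2.29  1.75  0.81  0.32]
135 up 0.12 [ 0.56  0.48 -1.13  2.3   1.41  0.71  0.57]
```

```bash
cat >> kin.py <<'E'
def path(qa,qb,n=12):
    for s in np.linspace(0,1,n):
        q=qa+(qb-qa)*s;L=fk(PK,q,True);yield s,L
E
python3 - <<'E'
from kin import *; from h import *
q0=np.array(arm.read_joint_positions())
B=np.array([.38,.63,-.89,2.3,1.72,.69,1.1])
Rg=RM(-N,-RD[:,0]);u=-.002
qg=IK(np.array(dk(u,0,.077)),Rg,B)
qu=IK(np.array(dk(u,0,.15)),Rg,qg)
print(margin(qg),qg.round(3),margin(qu),qu.round(3))
for s,L in path(q0,qu): 
    T=L[-1];print(round(s,2),'tcp deck',(RD.T@(T[:3,3]-P)).round(3),'tip',(RD.T@(T[:3,3]+.073*T[:3,0]-P)).round(3),'elbow',L[4][:3,3].round(2))
np.savez('plan1.npz',qg=qg,qu=qu)
E
```

```text
0.11791192085708779 [ 0.384  0.63  -0.888  2.302  1.722  0.69   1.1  ] 0.1139417076480771 [ 0.472  0.454 -0.998  2.306  1.44   0.637  1.32 ]
0.0 tcp deck [0.08 0.   0.14] tip [0.08  0.    0.067] elbow [0.18 0.06 0.77]
0.09 tcp deck [0.056 0.002 0.131] tip [0.051 0.001 0.058] elbow [0.19 0.05 0.77]
0.18 tcp deck [0.035 0.002 0.125] tip [0.026 0.001 0.053] elbow [0.2  0.03 0.77]
0.27 tcp deck [0.017 0.001 0.122] tip [ 0.005 -0.001  0.05 ] elbow [0.21 0.02 0.77]
0.36 tcp deck [ 0.002 -0.001  0.12 ] tip [-0.012 -0.004  0.049] elbow [0.21 0.   0.76]
0.45 tcp deck [-0.009 -0.003  0.12 ] tip [-0.025 -0.007  0.049] elbow [ 0.22 -0.02  0.76]
0.55 tcp deck [-0.017 -0.005  0.121] tip [-0.032 -0.01   0.05 ] elbow [ 0.22 -0.03  0.76]
0.64 tcp deck [-0.021 -0.006  0.124] tip [-0.035 -0.011  0.053] elbow [ 0.22 -0.05  0.76]
0.73 tcp deck [-0.021 -0.007  0.128] tip [-0.033 -0.011  0.056] elbow [ 0.22 -0.07  0.75]
0.82 tcp deck [-0.018 -0.006  0.133] tip [-0.027 -0.01   0.061] elbow [ 0.22 -0.09  0.75]
0.91 tcp deck [-0.011 -0.004  0.14 ] tip [-0.016 -0.006  0.068] elbow [ 0.22 -0.11  0.75]
1.0 tcp deck [-0.002  0.     0.15 ] tip [-0.002  0.     0.077] elbow [ 0.21 -0.13  0.75]
```

Run:
```python
from kin import *; from h import *
d=np.load('plan1.npz')
arm.move_j(list(d['qu']));arm.move_gripper(.5);print(arm.read_time())
wshot('w4')
```

```text
9.2667
```

View pics/w4.png

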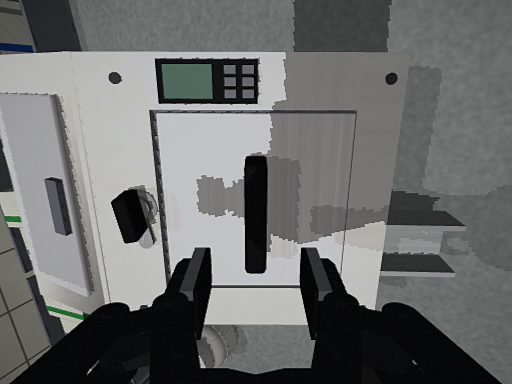

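The handle bar at (256,213) is centred between the pads at x≈205 and 307, and the tongue at (148,205) is parallel to the cover edge. I'll descend and grip.

Run:
```python
from kin import *; from h import *
u=-.002
arm.line_to(dk(u,0,.077),.1);print(arm.read_ft_force(),arm.read_joint_positions())
arm.move_gripper(0,70);print(arm.read_opening(),arm.read_ft_force(),arm.read_time())
arm.line_to(dk(u+.001,0,.090),.05);print(arm.read_ft_force(),arm.read_opening())
arm.line_to(dk(u+.001,0,.15),.12);print(arm.read_ft_force(),arm.read_opening(),arm.read_time(),arm.read_joint_positions())
wshot('w5')
```

```text
[-0.13756609 -0.06571877  0.7703104 ] [ 0.40044454  0.6405286  -0.9182329   2.30178484  1.71738661  0.71214826
  1.10687318]
0.14834887563262392 [-3.29134149 -0.80124264  6.29789212] 10.5667
[-0.21486458 -0.10142022 -3.43077614] 0.15272607857087878
[-0.61097999  0.09575016 -2.42902432] 0.15015967781184159 11.625 [ 0.46543053  0.44978338 -0.98429327  2.30399511  1.43639582  0.62869996
  1.32580471]
```

View pics/w5.png

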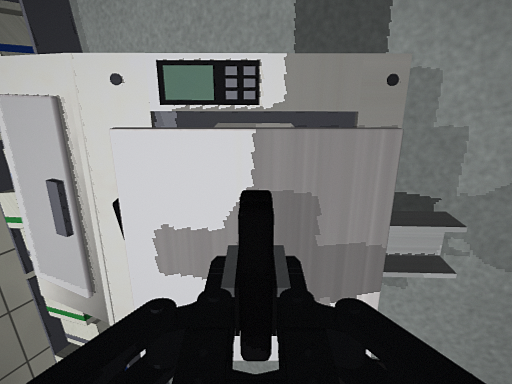

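Run:
```python
from kin import *; from h import *
q0=np.array(arm.read_joint_positions());yaw=.13
t=np.array([.463,-.314])
C=np.array([[.083,a,b] for a in(-.064,.064) for b in(-.064,.064)])
for a in range(4):
    th=yaw+a*np.pi/2
    R=RM([0,0,-1],[np.cos(th),np.sin(th),0])
    q=IK(np.r_[t,.17],R,q0)
    if q is None: print(a,None);continue
    q2=IK(np.r_[t,.09],R,q)
    print(a,margin(q),q.round(2),np.abs(q-q0).max(), None if q2 is None else margin(q2))
    if np.abs(q-q0).max()<2:
        np.savez(f'plan2_{a}.npz',q=q,R=R)
        for s,L in path(q0,q,11):
            T=L[-1];W=C@T[:3,:3].T+T[:3,3];D=(W-P)@RD
            print('  ',round(s,1),T[:3,3].round(2),'lowest z',W[:,2].min().round(3),'deckh',D[:,2].min().round(3),'deck v',D[:,1].min().round(2),D[:,1].max().round(2),'xmax',W[:,0].max().round(2))
```

```text
0 0.5971861672032357 [ 0.93  0.71 -0.6   1.82  0.55  0.78  0.17] 1.1582005339538293 0.5510037679024409
   0.0 [0.45 0.05 0.25] lowest z 0.147 deckh 0.066 deck v -0.06 0.06 xmax 0.56
   0.1 [0.46 0.01 0.24] lowest z 0.137 deckh 0.045 deck v -0.12 0.04 xmax 0.58
   0.2 [ 0.48 -0.03  0.24] lowest z 0.128 deckh 0.026 deck v -0.16 0.01 xmax 0.59
   0.3 [ 0.48 -0.06  0.23] lowest z 0.121 deckh 0.011 deck v -0.2 -0.02 xmax 0.59
   0.4 [ 0.49 -0.1   0.22] lowest z 0.114 deckh -0.005 deck v -0.23 -0.07 xmax 0.58
   0.5 [ 0.49 -0.14  0.21] lowest z 0.109 deckh -0.022 deck v -0.26 -0.12 xmax 0.57
   0.6 [ 0.49 -0.17  0.2 ] lowest z 0.105 deckh -0.036 deck v -0.29 -0.15 xmax 0.58
   0.7 [ 0.48 -0.21  0.2 ] lowest z 0.1 deckh -0.048 deck v -0.34 -0.17 xmax 0.58
   0.8 [ 0.48 -0.24  0.19] lowest z 0.096 deckh -0.058 deck v -0.38 -0.2 xmax 0.57
   0.9 [ 0.47 -0.28  0.18] lowest z 0.092 deckh -0.064 deck v -0.41 -0.23 xmax 0.56
   1.0 [ 0.46 -0.31  0.17] lowest z 0.087 deckh -0.068 deck v -0.43 -0.27 xmax 0.53
1 0.5992021867074071 [ 1.    0.75 -0.72  1.82  0.65  0.83  1.65] 0.7848439552510654 0.5530
[... 231 characters left out ...]
 -0.15 0.0 xmax 0.59
   0.3 [ 0.49 -0.06  0.23] lowest z 0.129 deckh 0.009 deck v -0.19 -0.03 xmax 0.6
   0.4 [ 0.49 -0.1   0.22] lowest z 0.122 deckh -0.007 deck v -0.24 -0.06 xmax 0.6
   0.5 [ 0.49 -0.14  0.21] lowest z 0.116 deckh -0.022 deck v -0.27 -0.1 xmax 0.6
   0.6 [ 0.49 -0.17  0.21] lowest z 0.109 deckh -0.034 deck v -0.31 -0.13 xmax 0.59
   0.7 [ 0.49 -0.21  0.2 ] lowest z 0.103 deckh -0.045 deck v -0.35 -0.17 xmax 0.58
   0.8 [ 0.48 -0.24  0.19] lowest z 0.098 deckh -0.054 deck v -0.38 -0.2 xmax 0.57
   0.9 [ 0.47 -0.28  0.18] lowest z 0.092 deckh -0.062 deck v -0.41 -0.24 xmax 0.55
   1.0 [ 0.46 -0.31  0.17] lowest z 0.087 deckh -0.068 deck v -0.43 -0.27 xmax 0.53
2 None
3 None
```

Run:
```python
from kin import *; from h import *
q0=np.array(arm.read_joint_positions());t=np.array([.463,-.314])
C=np.array([[.083,a,b] for a in(-.064,.064) for b in(-.064,.064)])
R=np.load('plan2_1.npz')['R'];q=IK(np.r_[t,.26],R,q0);print(margin(q),q.round(2))
for s,L in path(q0,q,6):
    T=L[-1];W=C@T[:3,:3].T+T[:3,3];D=(W-P)@RD;print(round(s,1),W[:,2].min().round(3),D[:,2].min().round(3),D[:,1].max().round(2))
arm.move_j(list(q));print(arm.read_time(),arm.read_ft_force())
arm.line_to([*t,.13],.12);print(arm.read_time(),arm.read_opening())
cv2.imwrite('pics/s6.png',snapshot('side'));cv2.imwrite('pics/sc6.png',snapshot('scene'))
crop('s6','s6c',240,420,200,384,3.2);crop('sc6','sc6c',80,240,130,260,4)
```

```text
0.6832928533315119 [ 0.91  0.58 -0.56  1.74  0.36  0.93  1.91]
0.0 0.147 0.066 0.06
0.2 0.147 0.035 -0.01
0.4 0.148 0.016 -0.08
0.6 0.152 0.007 -0.15
0.8 0.161 0.006 -0.21
1.0 0.177 0.011 -0.27
13.0167 [ 0.03617409 -0.14394786 -3.78819804]
14.25 0.15164005880701747
```

View pics/s6c.png

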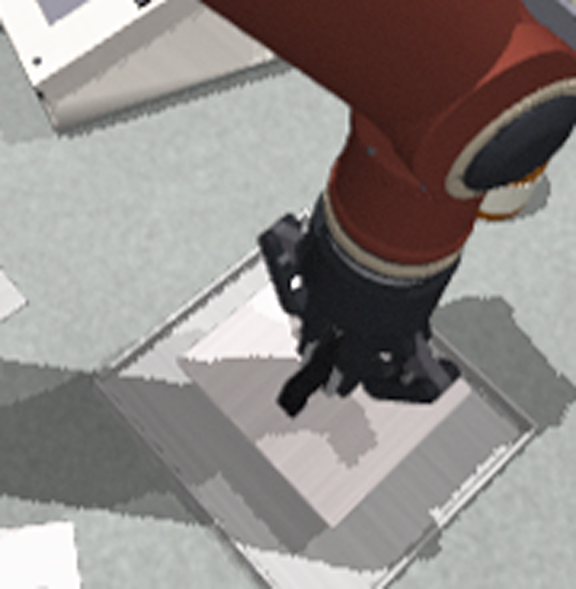

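View pics/sc6c.png

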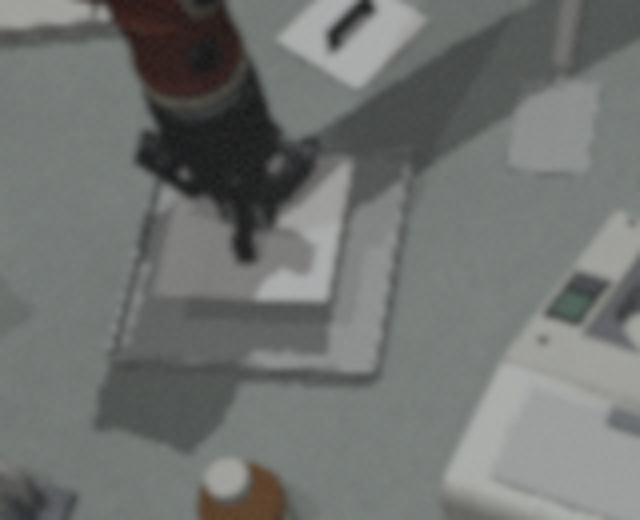

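The cover is over the tray, inside the rim and aligned in both views. I'll lower it until it touches.

Run:
```python
from kin import *; from h import *
t=np.array([.463,-.314])
arm.line_to([*t,.092],.08);f0=arm.read_ft_force()[2];print(f0)
z=.092
while z>.078:
    z-=.0015;arm.line_to([*t,z],.02);f=arm.read_ft_force()[2]
    print(round(z,4),round(f,2))
    if f-f0>4:break
print(arm.read_wrist_torque(),arm.read_time())
arm.move_gripper(.45);print(arm.read_opening(),arm.read_ft_force())
arm.line_to([*t,z+.08],.15);print(arm.read_time())
wshot('w7')
```

```text
-3.0225712970735943
0.0905 -3.02
0.089 -2.72
0.0875 -2.46
0.086 -2.07
0.0845 -2.43
0.083 5.69
[0.15183903 0.33655127 0.00614392] 16.475
0.44981131498685634 [ 0.25496205 -0.57065438 -0.43214044]
17.525
```

View pics/w7.png

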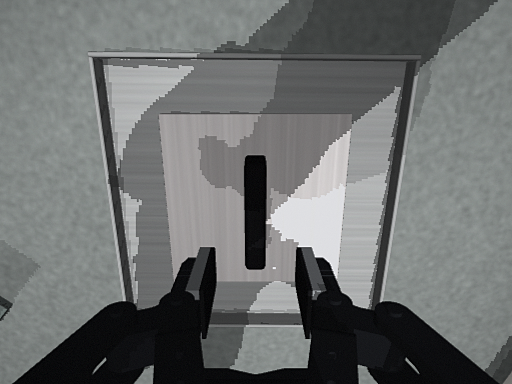

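The cover lies flat and centred in the tray, with its handle at (256,212) and about equal margins left and right. Now I'll view the well straight along its axis, on the way to the disc.

```bash
cat >> kin.py <<'E'
def campose(target,N,dist,yaw_vec,Ttc):
    # camera optical axis -N, image down = yaw_vec ; returns tool pos,R
    z=-N/np.linalg.norm(N);y=yaw_vec-z*(z@yaw_vec);y/=np.linalg.norm(y);Rc=np.c_[np.cross(y,z),y,z]
    c=target+N*dist;Rt=Rc@Ttc[:3,:3].T
    return c-Rt@Ttc[:3,3],Rt
E
python3 - <<'E'
from kin import *; from h import *
q0=np.array(arm.read_joint_positions());Ttc=camera_info('wrist')['T_tool_cam']
B=np.array([.45,.40,-.98,2.25,1.40,.62,1.3])
best=[]
for a in np.arange(0,360,30):
    yv=np.cos(np.radians(a))*RD[:,0]+np.sin(np.radians(a))*RD[:,1]
    for d in(.25,.28):
        x,R=campose(P,N,d,yv,Ttc)
        for sd in(B,q0):
            q=IK(x,R,sd)
            if q is not None: best.append((np.abs(q-q0).max(),a,d,margin(q).round(2),q,x))
best.sort(key=lambda t:t[0])
for b in best[:6]: print(b[0].round(2),b[1:4],b[4].round(2),b[5].round(3))
b=best[0]
for s,L in path(q0,b[4],8):
    T=L[-1];tip=T[:3,3]+.073*T[:3,0];print(T[:3,3].round(3),tip.round(3),((tip-P)@RD).round(3))
np.save('qwell.npy',b[4])
E
```

```text
0.67 (np.int64(60), 0.28, np.float64(0.41)) [ 0.2   0.47 -0.92  2.01  0.93  1.08  1.15] [0.466 0.095 0.298]
0.73 (np.int64(60), 0.25, np.float64(0.41)) [ 0.19  0.53 -0.9   2.01  1.    1.07  1.09] [0.48  0.092 0.272]
0.74 (np.int64(30), 0.28, np.float64(0.47)) [ 0.12  0.37 -0.57  1.95  0.58  0.89  1.09] [0.481 0.071 0.308]
0.77 (np.int64(30), 0.25, np.float64(0.47)) [ 0.1   0.42 -0.54  1.95  0.63  0.84  1.05] [0.495 0.069 0.281]
0.89 (np.int64(120), 0.28, np.float64(0.11)) [ 0.06  0.47 -0.97  2.31  1.36  1.13  1.56] [0.417 0.103 0.272]
0.9 (np.int64(60), 0.25, np.float64(0.4)) [-0.04  0.44 -0.54  2.02  0.86  0.9   1.23] [0.48  0.092 0.272]
[ 0.462 -0.314  0.162] [ 0.462 -0.314  0.089] [-0.011 -0.354 -0.028]
[ 0.483 -0.249  0.181] [ 0.481 -0.252  0.108] [ 0.005 -0.29  -0.016]
[ 0.496 -0.186  0.2  ] [ 0.494 -0.192  0.127] [ 0.015 -0.229  0.001]
[ 0.501 -0.125  0.219] [ 0.5   -0.135  0.146] [ 0.021 -0.172  0.019]
[ 0.5   -0.066  0.238] [ 0.502 -0.081  0.166] [ 0.024 -0.118  0.041]
[ 0.494 -0.01   0.257] [ 0.499 -0.029  0.187] [ 0.023 -0.067  0.064]
[0.483 0.044 0.278] [0.494 0.022 0.209] [ 0.021 -0.018  0.09 ]
[0.466 0.095 0.298] [0.485 0.071 0.232] [0.016 0.029 0.119]
```

Run:
```python
from kin import *; from h import *
arm.move_j(list(np.load('qwell.npy')));print(arm.read_time())
im,_=wshot('w8');cv2.imwrite('pics/w8c.png',cv2.resize(im[90:300,150:360],None,fx=3.3,fy=2.8,interpolation=cv2.INTER_CUBIC)[:590])
cv2.imwrite('pics/sc8.png',snapshot('scene'))
```

```text
19.1083
```

View pics/w8c.png

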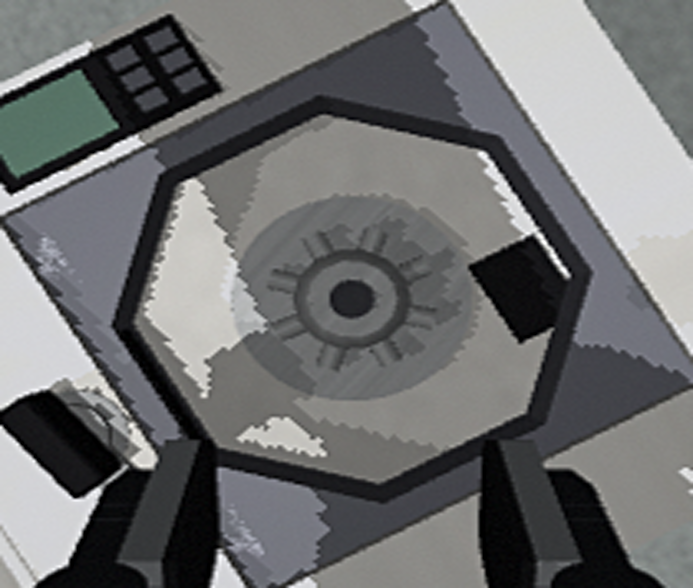

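View pics/w8.png

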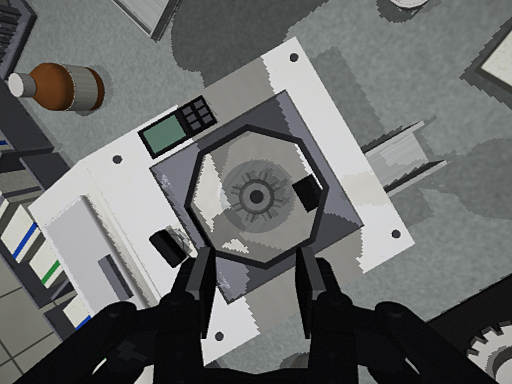

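Run:
```python
from kin import *; from h import *
im=cv2.imread('pics/w8.png');T=wload('w8');c=camera_info('wrist')
def rect(h,ext,ppm,cu=0,cv=0):
    g=np.arange(-ext,ext,1/ppm)*1e-3
    V,U=np.meshgrid(g,-g) # col = v, row up = +u
    X=np.c_[U.ravel()+cu,V.ravel()+cv,np.full(U.size,h)]@RD.T+P
    uv=proj(c,X,T).reshape(*U.shape,2).astype(np.float32)
    return cv2.remap(im,uv[...,0],uv[...,1],cv2.INTER_CUBIC)
r=rect(-.025,32,9);
# grid
for k in range(-30,31,10):
    x=int((k+32)*9);cv2.line(r,(x,0),(x,575),(0,0,255) if k==0 else (0,120,0),1);cv2.line(r,(0,x),(575,x),(0,0,255) if k==0 else (0,120,0),1)
cv2.imwrite('pics/w8r.png',r)
r=rect(0,100,2.9)
for k in (-66,0,66):
    x=int((k+100)*2.9);cv2.line(r,(x,0),(x,579),(0,0,255),1);cv2.line(r,(0,x),(579,x),(0,0,255),1)
cv2.imwrite('pics/w8d.png',r)
```

```text
(no output)
```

View pics/w8r.png

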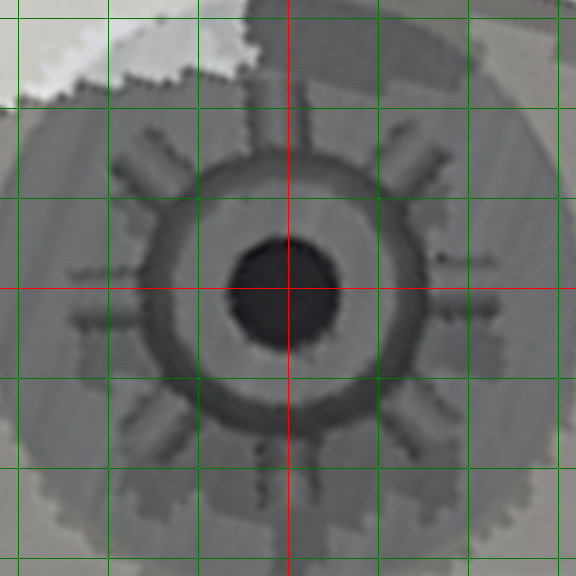

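View pics/w8d.png

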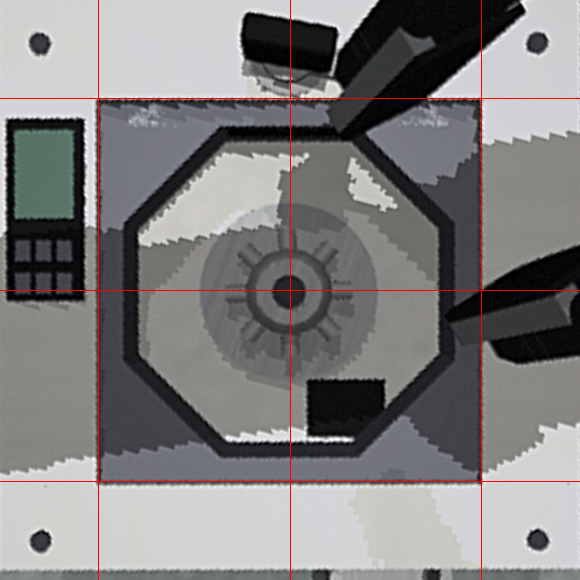

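Run:
```python
from kin import *; from h import *
im=cv2.cvtColor(cv2.imread('pics/w8.png'),cv2.COLOR_BGR2GRAY).astype(np.float32);T=wload('w8');c=camera_info('wrist')
a=np.radians(np.arange(0,360,.5));
for hh in(-.027,-.024):
  I=[]
  for r in np.arange(.0185,.0225,.0005):
    X=np.c_[r*np.cos(a)-.0004,r*np.sin(a)-.0003,np.full(a.size,hh)]@RD.T+P
    uv=proj(c,X,T).astype(np.float32);I.append(cv2.remap(im,uv[:,:1].copy(),uv[:,1:].copy(),cv2.INTER_LINEAR)[:,0])
  I=np.mean(I,0)
  Ih=I-cv2.blur(I[None],(91,1))[0]
  for s,(lo,hi) in dict(all=(0,360)).items():
    fold=np.median(Ih.reshape(8,90),0)
    print(hh,'fold (0.5deg steps from 0):',fold.round(0).astype(int).tolist())
  # per-spline: symmetric dark pair centre
  for k in range(8):
    best=min(np.arange(-10,10,.5),key=lambda d:sum(np.interp((k*45+d+e)%360,np.degrees(a),Ih) for e in(-8,-9,-7,7,8,9)))
    print(k*45,best,end='; ')
  print()
```

```text
-0.027 fold (0.5deg steps from 0): [6, 4, 1, -1, -3, -5, -8, -11, -13, -16, -19, -20, -20, -19, -17, -14, -10, -7, -3, 1, 4, 6, 8, 8, 8, 8, 8, 7, 7, 7, 7, 6, 6, 6, 6, 6, 5, 5, 4, 4, 4, 4, 5, 5, 5, 5, 6, 6, 6, 5, 6, 6, 6, 6, 6, 6, 6, 6, 7, 7, 7, 7, 5, 3, 0, -3, -8, -12, -15, -18, -18, -19, -19, -18, -15, -13, -10, -7, -4, -2, 0, 2, 4, 7, 9, 11, 11, 10, 9, 8]
0 -2.5; 45 -2.5; 90 -1.5; 135 -1.5; 180 -1.0; 225 -1.5; 270 -2.0; 315 -2.5; 
-0.024 fold (0.5deg steps from 0): [6, 3, 1, -1, -3, -5, -8, -11, -14, -16, -19, -20, -20, -18, -16, -13, -10, -5, -2, 1, 4, 6, 8, 8, 8, 8, 7, 7, 7, 7, 6, 6, 6, 6, 6, 6, 6, 5, 4, 4, 4, 4, 5, 5, 5, 5, 5, 6, 6, 6, 6, 6, 6, 6, 6, 6, 6, 6, 7, 7, 7, 7, 5, 3, 1, -3, -7, -11, -15, -18, -19, -20, -19, -18, -16, -13, -10, -7, -4, -2, 0, 2, 5, 7, 9, 11, 11, 10, 9, 7]
0 -2.5; 45 -2.5; 90 -1.5; 135 -1.5; 180 -1.0; 225 -1.5; 270 -2.0; 315 -2.5;
```

Run:
```python
from kin import *; from h import *
q0=np.array(arm.read_joint_positions());Ttc=camera_info('wrist')['T_tool_cam']
best=[]
for a in np.arange(0,360,20):
    yv=np.array([np.cos(np.radians(a)),np.sin(np.radians(a)),0])
    x,R=campose(np.array([.452,.32,.0]),np.array([0,0,1.]),.33,yv,Ttc)
    q=IK(x,R,q0)
    if q is not None: best.append((np.abs(q-q0).max(),a,margin(q).round(2),q,x))
best.sort(key=lambda t:t[0])
for b in best[:3]: print(b[0].round(2),b[1:3],b[3].round(2),b[4].round(3))
b=best[0]
for s,L in path(q0,b[3],6): T=L[-1];print((T[:3,3]+.073*T[:3,0]).round(3))
arm.move_j(list(b[3]));print(arm.read_time())
im,_=wshot('w9')
```

```text
0.56 (np.int64(0), np.float64(0.48)) [-0.1   0.86 -0.86  1.45  0.38  1.32  0.6 ] [0.509 0.32  0.238]
0.59 (np.int64(80), np.float64(0.57)) [-0.39  0.81 -0.76  1.49  0.63  1.41  1.68] [0.462 0.376 0.238]
0.59 (np.int64(60), np.float64(0.48)) [-0.3   0.87 -0.86  1.42  0.61  1.49  1.38] [0.481 0.369 0.238]
[0.485 0.069 0.231]
[0.493 0.114 0.216]
[0.497 0.162 0.202]
[0.496 0.213 0.189]
[0.492 0.266 0.178]
[0.485 0.32  0.169]
20.1917
```

View pics/w9.png

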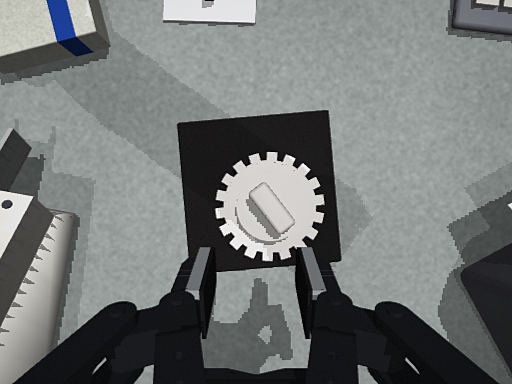

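Run:
```python
from kin import *; from h import *
im=cv2.imread('pics/w9.png');T=wload('w9');c=camera_info('wrist')
def rect(z,cx,cy,ext,ppm):
    g=np.arange(-ext,ext,1/ppm)*1e-3
    Y,X=np.meshgrid(-g,-g) # row up=+x, col right = -y
    W=np.c_[X.ravel()+cx,Y.ravel()+cy,np.full(X.size,z)]
    uv=proj(c,W,T).reshape(*X.shape,2).astype(np.float32)
    return cv2.remap(im,uv[...,0],uv[...,1],cv2.INTER_CUBIC)
u=onz(c,(270,206),.013,T);k=onz(c,(272,209),.057,T);print(u,k)
a=rect(.013,.450,.31,70,2.8);b=rect(.057,.45,.31,35,5.6)
for r,p in((a,2.8),(b,5.6)):
    for m in range(-70,71,10):
        x=int(m*p+196); 
        if 0<=x<392: cv2.line(r,(x,0),(x,391),(0,0,255) if m==0 else (0,120,0),1);cv2.line(r,(0,x),(391,x),(0,0,255) if m==0 else (0,120,0),1)
cv2.imwrite('pics/w9r.png',np.hstack([a,b]))
```

```text
[0.46387296 0.3320793  0.013     ] [0.46472912 0.33184754 0.057     ]
```

View pics/w9r.png

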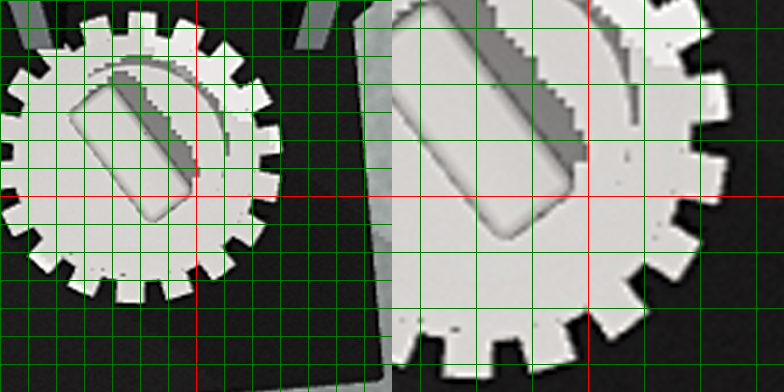

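Run:
```python
from kin import *; from h import *
im=cv2.imread('pics/w9.png');T=wload('w9');c=camera_info('wrist')
def rect(z,cx,cy,ext,ppm):
    g=np.arange(-ext,ext,1/ppm)*1e-3
    Y,X=np.meshgrid(-g,-g)
    W=np.c_[X.ravel()+cx,Y.ravel()+cy,np.full(X.size,z)]
    uv=proj(c,W,T).reshape(*X.shape,2).astype(np.float32)
    return cv2.remap(im,uv[...,0],uv[...,1],cv2.INTER_CUBIC)
a=rect(.013,.4645,.332,62,8)
g=cv2.cvtColor(a,cv2.COLOR_BGR2GRAY);_,m=cv2.threshold(g,110,255,0)
cs,_=cv2.findContours(m,cv2.RETR_EXTERNAL,cv2.CHAIN_APPROX_NONE)
cc=min([x for x in cs if cv2.contourArea(x)>100000],key=lambda x:np.linalg.norm(x.mean((0,1))-496))
h=cv2.convexHull(cc);(x,y),r=cv2.minEnclosingCircle(cc);M=cv2.moments(h);mx,my=M['m10']/M['m00'],M['m01']/M['m00']
f=lambda x,y:(.4645-(y/8-62)*1e-3,.332-(x/8-62)*1e-3)
print('circle',f(x,y),r/8,'hull',f(mx,my))
b=rect(.057,.4645,.332,30,10)
for k in(0,300):pass
cv2.line(b,(300,290),(300,310),(0,0,255),1);cv2.line(b,(290,300),(310,300),(0,0,255),1)
cv2.imwrite('pics/w9k.png',b)
```

```text
circle (0.4639374046325684, 0.33143546676635743) 52.4741325378418 hull (0.4638780665090309, 0.3314691807389974)
```

View pics/w9k.png

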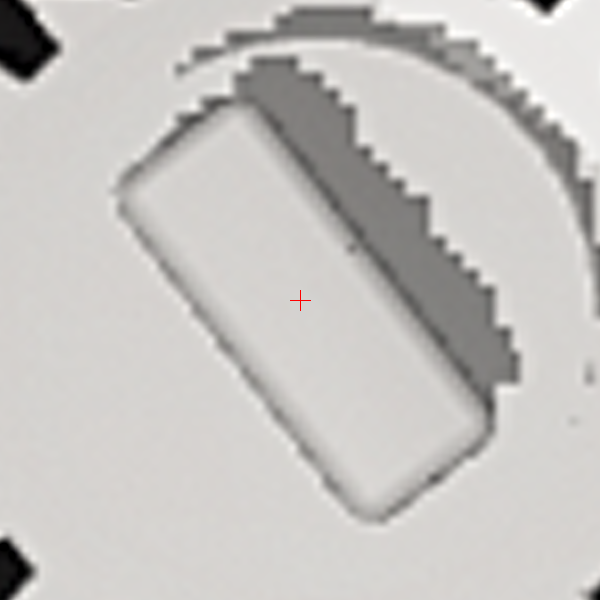

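Knob corners in the rectified view give a centre of (0.4638, 0.3314) and a bar angle of 38.0°, which agrees with the rim circle. This is the only disc on a black mat: 18 notches, radius 52.5 mm. Next I'll plan the joint postures for grasp and placement.

```bash
cat >> h.py <<'E'
DC=np.array([.4638,.3314]);DA=np.radians(38.0);HT=.0995
HU,HV=-.0004,-.0003;PHI0=20.6
E
python3 - <<'E'
from kin import *; from h import *
q0=np.array(arm.read_joint_positions());rng=np.random.default_rng(2)
B=np.array([.45,.74,-1.02,2.29,1.74,.82,0.])
G=[]
for s in(1,-1):
    y=s*np.array([-np.sin(DA),np.cos(DA),0]);R=RM([0,0,-1],y)
    q=IK(np.r_[DC,.2],R,q0)
    if q is not None:
        qg=IK(np.r_[DC,.005+HT],R,q)
        print('grasp',s,margin(q),q.round(2),None if qg is None else (margin(qg),qg.round(2)));G.append((s,q,qg,R))
S=[]
for ang in np.arange(110.6-180,110.6+180,45):
    a=np.radians(ang);R=RM(-N,np.cos(a)*RD[:,0]+np.sin(a)*RD[:,1])
    qs=None
    for _ in range(10):
        sd=B.copy();sd[6]=rng.uniform(-2,2);q=IK(np.array(dk(HU,HV,HT-.032)),R,sd,wpost=.01)
        if q is not None and (qs is None or margin(q)>margin(qs)):qs=q
    if qs is None: print(ang,None);continue
    qu=IK(np.array(dk(HU,HV,HT-.032+.07)),R,qs)
    print(round(ang,1),'seat',margin(qs).round(3),qs.round(2),'up',None if qu is None else (margin(qu).round(3),qu.round(2)))
E
```

```text
grasp 1 0.369401139701656 [-0.1   0.81 -0.97  1.76  0.78  1.01  0.86] (np.float64(0.5112029651732672), array([-0.17,  0.91, -0.83,  1.83,  0.9 ,  0.83,  0.77]))
grasp -1 0.6375570974978206 [-0.72  0.61  0.1   1.78 -0.08  0.75 -1.49] (np.float64(0.534096403424599), array([-0.65,  0.75, -0.01,  1.84,  0.01,  0.54, -1.57]))
-69.4 seat 0.108 [-0.21  0.5  -0.    2.31  2.2   0.22  2.52] up None
-24.4 seat 0.125 [ 0.38  0.65 -0.88  2.3   1.75  0.7  -2.48] up (np.float64(0.116), array([ 0.46,  0.49, -0.98,  2.3 ,  1.49,  0.65, -2.28]))
20.6 seat 0.128 [ 0.49  0.75 -1.09  2.29  1.72  0.87 -1.64] up (np.float64(0.118), array([ 0.55,  0.56, -1.16,  2.3 ,  1.5 ,  0.78, -1.51]))
65.6 seat 0.128 [ 0.5   0.76 -1.11  2.29  1.72  0.88 -0.86] up (np.float64(0.118), array([ 0.56,  0.57, -1.17,  2.3 ,  1.5 ,  0.79, -0.72]))
110.6 seat 0.128 [ 0.5   0.76 -1.12  2.29  1.72  0.89 -0.07] up (np.float64(0.118), array([ 0.56,  0.57, -1.18,  2.3 ,  1.5 ,  0.79,  0.06]))
155.6 seat 0.128 [ 0.5   0.77 -1.12  2.29  1.71  0.9   0.72] up (np.float64(0.118), array([ 0.56,  0.57, -1.17,  2.3 ,  1.5 ,  0.79,  0.85]))
200.6 seat 0.127 [ 0.45  0.71 -1.01  2.29  1.73  0.8   1.48] up (np.float64(0.117), array([ 0.52,  0.53, -1.09,  2.3 ,  1.5 ,  0.73,  1.64]))
245.6 seat 0.125 [ 0.38  0.65 -0.88  2.3   1.75  0.7   2.23] up (np.float64(0.116), array([ 0.46,  0.49, -0.98,  2.3 ,  1.49,  0.65,  2.43]))
```

Run:
```python
from kin import *; from h import *
q0=np.array(arm.read_joint_positions())
R=RM([0,0,-1],[-np.sin(DA),np.cos(DA),0])
q=IK(np.r_[DC,.17],R,q0);print(q.round(2))
for s,L in path(q0,q,5): T=L[-1];print((T[:3,3]+.073*T[:3,0]).round(3))
arm.move_j(list(q));arm.move_gripper(.5)
arm.line_to([*DC,.005+HT],.09);print(arm.read_ft_force(),arm.read_time())
wshot('w10')
```

```text
[-0.12  0.84 -0.93  1.79  0.81  0.95  0.83]
[0.485 0.318 0.169]
[0.483 0.317 0.146]
[0.48  0.318 0.126]
[0.474 0.323 0.11 ]
[0.464 0.331 0.097]
[0.51516543 0.25362903 0.38222488] 21.8333
```

View pics/w10.png

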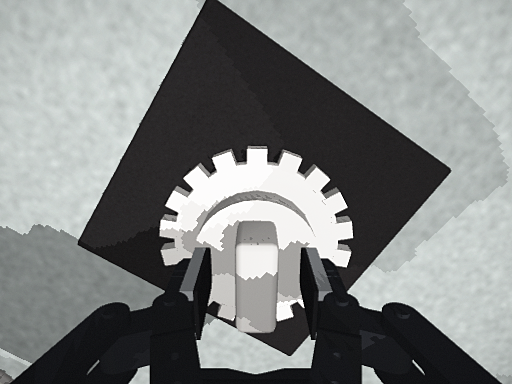

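The knob at (257,275) is square and centred between the pads. I'll grip, lift and check.

Run:
```python
from kin import *; from h import *
arm.move_gripper(0,100);print(arm.read_opening(),arm.read_ft_force(),arm.read_time())
arm.line_to([*DC,.15],.08);print(arm.read_ft_force(),arm.read_opening())
arm.line_to([*DC,.27],.15);print(arm.read_ft_force(),arm.read_time())
wshot('w11')
q0=np.array(arm.read_joint_positions())
a=np.radians(155.6);R=RM(-N,np.cos(a)*RD[:,0]+np.sin(a)*RD[:,1])
qs=np.array([ 0.5 ,0.77,-1.12,2.29,1.71,0.9,0.72])
qs=IK(np.array(dk(HU,HV,HT-.032)),R,qs);qu=IK(np.array(dk(HU,HV,HT-.032+.07)),R,qs)
print(q0.round(2),qu.round(2),margin(qu))
th=np.linspace(0,2*np.pi,24,endpoint=False);C=np.c_[np.full(24,HT),.052*np.cos(th),.052*np.sin(th)]
for s,L in path(q0,qu,10):
    T=L[-1];W=C@T[:3,:3].T+T[:3,3];D=(W-P)@RD;i=D[:,2].argmin();print(round(s,2),'minz',W[:,2].min().round(3),'deck min',D[i].round(3),'xmax',W[:,0].max().round(2),'umax',D[:,0].max().round(3))
np.savez('plan3.npz',qs=qs,qu=qu)
```

```text
0.18916816655807256 [-0.62737626 -0.12740584  5.08262498] 22.2333
[-0.29787167 -0.32932502 -2.65051904] 0.19225467382128925
[-0.07331211  0.70074203 -3.89397944] 23.9
[-0.07  0.72 -1.02  1.69  0.68  1.13  0.94] [ 0.56  0.58 -1.18  2.3   1.5   0.8   0.85] 0.11818990307129518
0.0 minz 0.169 deck min [-0.025  0.283  0.07 ] xmax 0.51 umax -0.025
0.11 minz 0.16 deck min [-0.003  0.248  0.056] xmax 0.53 umax -0.003
0.22 minz 0.153 deck min [0.016 0.214 0.046] xmax 0.55 umax 0.016
0.33 minz 0.147 deck min [0.032 0.181 0.038] xmax 0.56 umax 0.032
0.44 minz 0.142 deck min [0.045 0.149 0.033] xmax 0.57 umax 0.045
0.56 minz 0.139 deck min [0.054 0.119 0.03 ] xmax 0.57 umax 0.055
0.67 minz 0.136 deck min [0.059 0.09  0.03 ] xmax 0.57 umax 0.06
0.78 minz 0.133 deck min [0.06  0.064 0.031] xmax 0.57 umax 0.061
0.89 minz 0.131 deck min [0.056 0.04  0.034] xmax 0.56 umax 0.058
1.0 minz 0.128 deck min [-0.019  0.048  0.038] xmax 0.55 umax 0.051
```

View pics/w11.png

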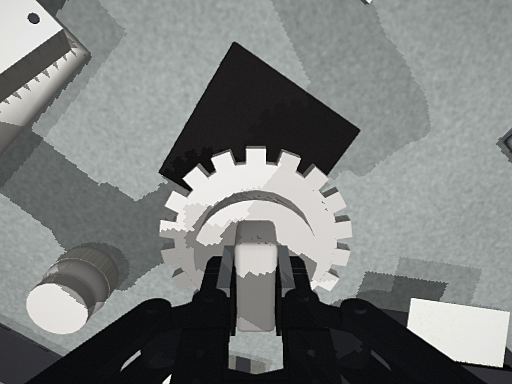

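Run:
```python
from kin import *; from h import *
d=np.load('plan3.npz')
arm.move_j(list(d['qu']));print(arm.read_time())
h0=HT-.032
arm.line_to(dk(HU,HV,h0+.030),.08)
f0=np.array(arm.read_ft_force());print(f0,arm.read_opening(),arm.read_time())
wshot('w12');cv2.imwrite('pics/sc12.png',snapshot('scene'));cv2.imwrite('pics/s12.png',snapshot('side'))
crop('s12','s12c',210,370,90,240,4)
```

```text
25.0667
[ 0.36531673  0.37429941 -1.84883558] 0.18997936151676953 25.7167
```

View pics/w12.png

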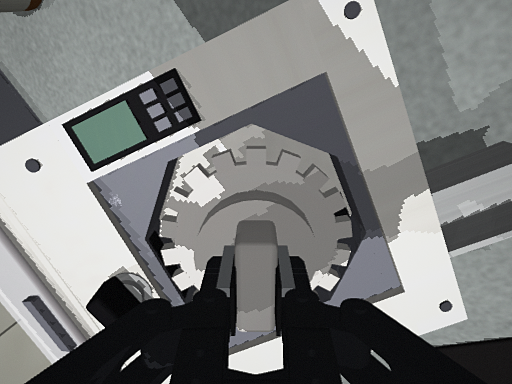

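View pics/s12c.png

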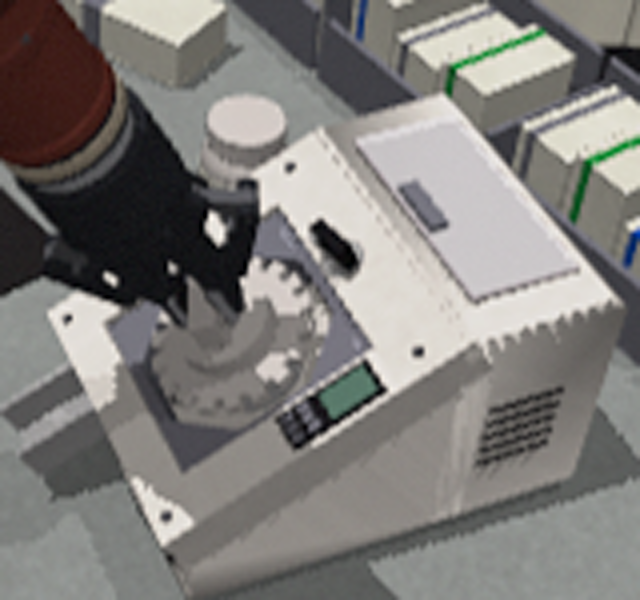

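The disc hangs centred over the well, with an even gap around the rim. I'll descend while watching the force.

Run:
```python
from kin import *; from h import *
h0=HT-.032
f0=np.array(arm.read_ft_force());x=.030
while x>-.004:
    x-=.002;arm.line_to(dk(HU,HV,h0+x),.03)
    f=RD.T@(np.array(arm.read_ft_force())-f0);t=RD.T@np.array(arm.read_wrist_torque())
    print(round(x*1e3,1),f.round(1),t.round(2))
    if f[2]>12 or np.hypot(f[0],f[1])>10:break
print(arm.read_time(),arm.read_opening(), RD.T@(np.array(arm.read_tool_pos())-P))
```

```text
28.0 [ 0.3 -0.4 -0.5] [0.01 0.79 0.01]
26.0 [ 1.2 -0.6 -1.1] [-0.02  0.8  -0.04]
24.0 [ 0.3 -1.1 -0.8] [ 0.02  0.82 -0.04]
22.0 [-0.3 -0.3 -0.7] [-0.02  0.76  0.02]
20.0 [ 0.9  0.4 -0.5] [0.01 0.82 0.02]
18.0 [-0.6 -1.6 -1.5] [0.   0.78 0.02]
16.0 [ 1.   0.7 -1.6] [ 0.05  0.79 -0.04]
14.0 [ 0.9 -0.7 -0.5] [0.02 0.8  0.02]
12.0 [ 0.4 -0.9 -0.9] [ 0.06  0.76 -0.04]
10.0 [ 1.4 -0.5 -0.9] [-0.04  0.75 -0.04]
8.0 [ 0.8 -0.4 -1.1] [0.01 0.77 0.04]
6.0 [ 0.5  0.2 -0.3] [-0.02  0.74  0.12]
4.0 [ 0.2  0.2 -0.1] [0.04 0.7  0.  ]
2.0 [ 1.2 -2.8 16.4] [-0.65  0.88 -0.08]
29.3667 0.19047272080989117 [-5.37784097e-04 -9.51062101e-05  7.11360036e-02]
```

Run:
```python
from kin import *; from h import *
h0=HT-.032
def rep(s):
    f=RD.T@np.array(arm.read_ft_force());print(s,f.round(1),(RD.T@np.array(arm.read_wrist_torque())).round(2),((RD.T@(np.array(arm.read_tool_pos())-P))*1e3).round(2))
rep('a')
arm.line_to(dk(HU,HV,h0+.001),.02);rep('b')
j=np.array(arm.read_joint_positions())
for dq in(.05,-.05,0):
    k=j.copy();k[6]+=dq;arm.move_j(list(k));rep(dq)
print(arm.read_time(),arm.read_opening())
wshot('w13')
```

```text
a [-0.4 -2.6 14.8] [-0.65  0.88 -0.08] [-0.54 -0.1  71.14]
b [-1.  -4.9 23.7] [-0.98  0.9  -0.15] [-6.600e-01 -3.000e-02  7.108e+01]
0.05 [-2.1 -0.2  7.3] [-0.24  0.73 -0.41] [-0.55  0.13 71.63]
-0.05 [-0.5 -0.7  5.5] [-0.21  0.66  0.14] [-0.55  0.12 71.27]
0 [-0.2 -1.   4.9] [-0.08  0.73  0.07] [-0.59  0.26 71.23]
30.3667 0.18383929510595715
```

View pics/w13.png

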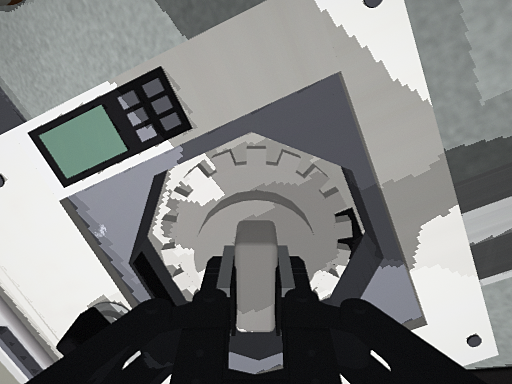

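The disc stopped at about 3.6 mm on my deck estimate, far past the 9 mm unmeshed stop. The cover's contact height had already suggested the deck estimate is about 2.5 mm low, and the wiggle met clear resistance. I'll check from the image that it's really home before letting go.

Run:
```python
from kin import *; from h import *
im=cv2.imread('pics/w13.png')
a=[(315,365,50,100),(400,450,300,350),(40,90,175,225),(230,280,125,175)]
t=[cv2.resize(im[c:d,x:y],None,fx=6,fy=6,interpolation=cv2.INTER_NEAREST) for x,y,c,d in a]
cv2.imwrite('pics/w13c.png',np.vstack([np.hstack(t[:2]),np.hstack(t[2:])]))
```

```text
(no output)
```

View pics/w13c.png

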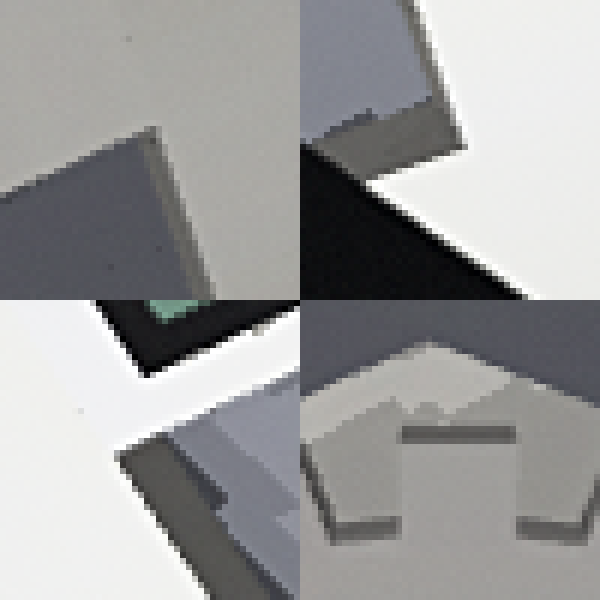

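Run:
```python
from kin import *; from h import *
c=camera_info('wrist')
T=wload('w13');d=np.load('pics/w13.npz');p=d['p'];Rt=Ro.from_quat(d['q']).as_matrix()
C=np.array([[-1,-1,0],[-1,1,0],[1,-1,0]])*.066;px=np.array([(341.2,71.2),(427.7,324.5),(59.5,200.8)])
f=lambda x:(proj(c,C@RD.T+x,T)-px).ravel()
r=least_squares(f,P);print('P fit offset in deck frame mm',(RD.T@(r.x-P)*1e3).round(2),r.fun.round(2))
g=lambda x:(proj(c,C@Rdeck(x[3]).T+x[:3],T)-px).ravel()
r2=least_squares(g,[*P,YAW]);print((RD.T@(r2.x[:3]-P)*1e3).round(2),r2.x[3],r2.fun.round(2))
print('axis angle err deg',np.degrees(np.arccos(Rt[:,0]@-N)), 'tcp',(RD.T@(p-P)*1e3).round(2))
for H in(.0975,.0995,.1015):
    X=np.array([[H-.008,0,-.052],[H,0,-.052]])@Rt.T+p;print(H,proj(c,X,T).round(1))
```

```text
P fit offset in deck frame mm [-0.88  0.3   1.69] [-0.41 -0.11  0.34  0.05  0.17  0.07]
[-0.85  0.28  1.69] -0.17566515909700736 [-0.14  0.01  0.08  0.18  0.09 -0.17]
axis angle err deg 0.22250252969123607 tcp [-0.59  0.26 71.23]
0.0975 [[254.8 150.6]
 [254.8 147.5]]
0.0995 [[254.8 149.8]
 [254.9 146.7]]
0.1015 [[254.8 149. ]
 [254.9 146. ]]
```

The close-up fit puts the deck 1.7 mm higher and the in-hand length at about 101 mm. That places the disc's underside about 0.5 mm above the seat, so it's home. I'll release it, back off along the axis and look.

Run:
```python
from kin import *; from h import *
arm.move_gripper(.42,30);print(arm.read_opening(),arm.read_ft_force())
arm.line_to(dk(HU,HV,.0712+.004+.10),.12);print(arm.read_time())
im,_=wshot('w14');cv2.imwrite('pics/s14.png',snapshot('side'));crop('s14','s14c',210,370,90,240,4)
cv2.imwrite('pics/sc14.png',snapshot('scene'))
```

```text
0.4229230884212997 [0.59282862 0.38255077 0.69936974]
31.7583
```

View pics/w14.png

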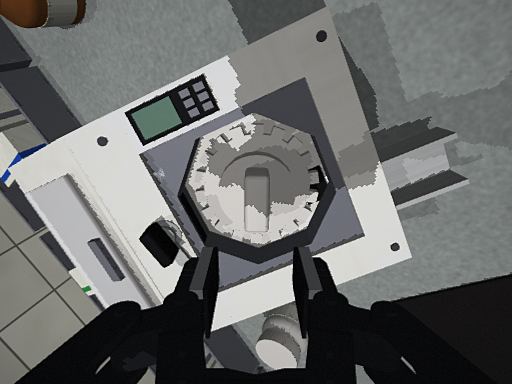

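View pics/s14c.png

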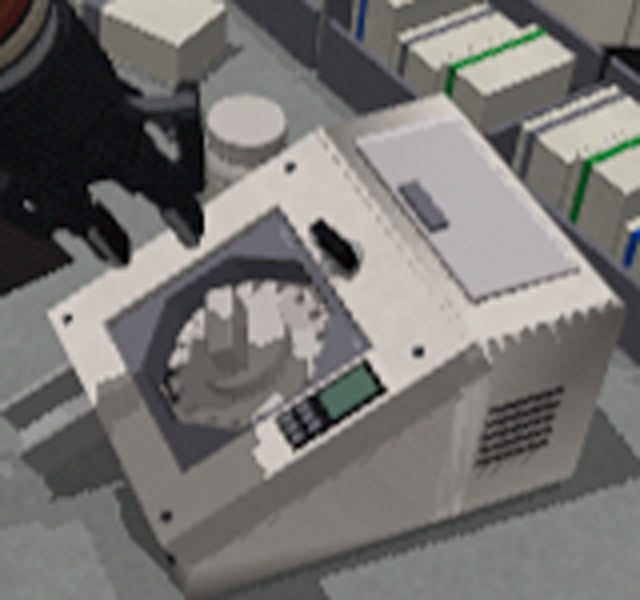

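View pics/sc14.png

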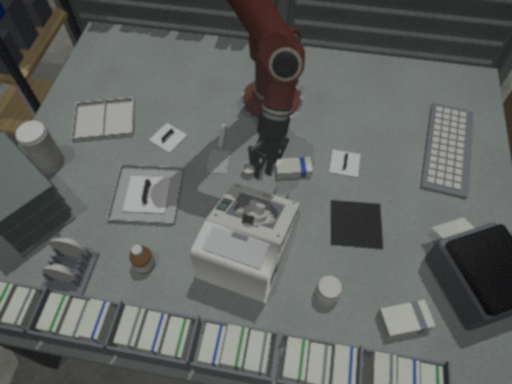

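The disc sits level in the well with the knob up, the cover is in the tray, and the bottle and jar are untouched. One last depth check by rectifying at the home rim height and at the 9 mm unmeshed height.

Run:
```python
from kin import *; from h import *
im=cv2.imread('pics/w14.png');T=wload('w14');c=camera_info('wrist')
out=[]
for h in(-.024,-.015):
    g=np.arange(-60,60,1/3.2)*1e-3;V,U=np.meshgrid(g,-g)
    X=np.c_[U.ravel()-.0006,V.ravel(),np.full(U.size,h+.0017)]@RD.T+P
    uv=proj(c,X,T).reshape(*U.shape,2).astype(np.float32);r=cv2.remap(im,uv[...,0],uv[...,1],cv2.INTER_CUBIC)
    cv2.circle(r,(192,192),int(round(52*3.2)),(0,0,255),1);out.append(r)
cv2.imwrite('pics/w14r.png',np.hstack(out))
```

```text
(no output)
```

View pics/w14r.png

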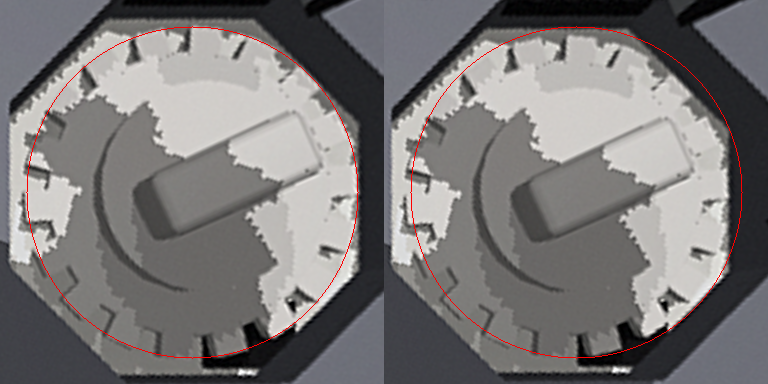

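At the home height (left) the rim coincides with the 104 mm circle. At the unmeshed height (right) it's shifted and doesn't fit, so the disc is home. Handing in.

Run:
```python
from h import *
print(arm.read_time(),arm.read_ft_force()); print(ticket.finish_job())
```

```text
31.9083 [-1.18750909 -0.72965779 -0.74714851]
the job is handed in; nothing more can be done
None
```

The job is done and handed in at 31.9 s of the 64 s allowed. I turned the latch about 1.4 rad aside and laid the cover flat, handle up, in the steel tray. The disc then went onto the drive, and I let go of it and backed the arm clear.

**Disc:** it meshed on the first push, without any searching turn. The last wrist picture shows the rim fitting the 104 mm circle at the home height and not at the unmeshed height. The close-up fit put the underside about 0.5 mm above the seat.

**Cover, bottle and jar:** the last pictures show the cover roughly centred in the tray. The bottle and jar show no visible displacement, and neither part was dropped.

**Disagreements:** my first deck height was too low, by 1.7 mm from the close-up picture and about 2.5 mm from the cover's contact in the tray. On that first height alone the disc seemed to stop 3.6 mm above the seat. While pressing, the wrist also showed a moment of about 1 N·m, which suggests the disc was slightly tilted in the grip. After release it looked level.

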